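Load the parts washer and pull its hatch shut with the hook pole

ROBOT

A 6-joint arm with a two-finger parallel gripper is mounted at the origin on the work surface. World frame = base frame: x ahead of the robot, y to its left, z up, the work surface at z = 0. Lengths are in m, angles in rad, forces in N, time in s.
With the tool pointing down it reaches from about 0.35 to 0.725 m from the base axis. Payload 6 kg.
Tool frame: the origin (TCP) lies midway between the tips of the shut fingers; the grasp point (between the pads) lies 19 mm behind it; x points along the fingers, z is the direction in which the jaws open and shut, and the axes are right-handed (so a half turn about x gives the same grasp; the last joint's range is limited). The gripper opens to 85 mm and grips with 20 to 120 N. Pads are 22 mm wide; open, the fingers measure 114 mm over their backs; the gripper's body (76 mm by 85 mm) begins 54 mm behind the grasp point. The pads swing forward as they close: fully open they stand 13 mm farther back than shut.
Start: joints at [-0.784, 0.04, 0.085, 0, -1.615, -0.334], TCP at [0.262, -0.54, 0.209] pointing down, gripper open.
Joint ranges: [-2.56, 2.56], [-1.29, 2.01], [-1.08, 1.49], [-3.29, 1.98], [-2.81, -0.18], [-2.99, 2.99]. Speed limits (rad/s): [2.57, 2.57, 3.01, 3.14, 3.14, 3.14].

INTERFACE

Orientations are given as a 3x3 rotation matrix whose columns are the frame's x, y, z axes.
In Python, from bench import bot gives the robot as it stands.
- The arm moves only by the tool play_rows, never from a script. Its argument "series" is a list that holds one entry, the list of rows, each a list of 7 numbers: the shift along the world's x, y, z as a fraction of full scale, then the turn, a rotation vector about the world's x, y, z as a fraction of full scale, then the closure, from -1 (fully open) to 1 (shut). A call has exactly 8 rows; each row shifts and turns the pose as measured when the row begins; what a row does not reach is not made up. Full scale, the value 1, is 0.03 m for a shift and 180 degrees for a turn. A row lasts 1/12 s, in which the tool goes at most 41.7 mm and 7.16 degrees, less where a joint would pass 70% of its speed; a pose out of reach is approached as far as the arm can. A call with a number of a shift or a turn outside -1 to 1 is refused whole. A call with a gripper value outside its range is refused whole. The fingers move at their own pace and stop on an object; "force" is the grip in N (left out, the last holds). Time passes only in rows, so rows that do not move let the fingers close, or fill a call up. It gives the time, the measured TCP pose, the force and the opening at its end, in the units of the state.
- bot.get_state(): the state, without advancing time (a new reading comes with each control period).
- bot.capture(name): name is "side" or "top" or "wrist"; returns a dict with "image" (420x560x3 uint8, red, green, blue), "fx", "fy", "cx", "cy" (pixels), "k1" (the pictures are not rectified: a ray, as slopes to the right and down, at radius r is drawn at 1 + k1 r^2 times it, then the intrinsics apply), "cam_to_world" (4x4, takes a point from camera to world coordinates). Camera axes: x right, y up, looking along -z (the intrinsics and any distortion apply to the point x, -y, -z); pixel columns grow to the right and rows downward; lengths in m; the calibration is good to about 2 mm. A picture is of the moment at which its call begins. There is no depth.
- bot.finish_job(): hands the job in, once; it reports no verdict.
The state is a dict: "time": time; "qpos": joint angles; "qvel": joint speeds; "tau": joint torques, N m; "tool_pos": TCP position; "orientation": TCP orientation; "ft_force": force on the tool from outside, world axes, zero at the start; "moment": the same for the moment, N m; "width": opening from 0.0 (shut) to 1.0 (fully open).
Only numpy, scipy, OpenCV 4.12 (cv2) and the standard library are available. Lean on these libraries where they do the work, as an engineer would, in place of code of your own. Each camera call takes 0.05 s, during which the arm holds its last target.

TASK

Turn the revolving parts magazine until the head tube (the tube with a thick collar at each end) faces the open front of its hood, lift it out and stand it upright in the wire holder inside the parts washer. Then take the hook pole from its rest, put its hook through the ring on the raised hatch, pull the hatch fully shut with the pole, keeping the gripper and arm off the washer, and lay the pole back in both saddles of its rest the way it lay. Leave the other parts in their cups and everything else on the bench where it is.

Things in the scene. Friction and masses are not known exactly. Their poses are not given: they have to be found in the camera images.
- magazine: Fixed base and clear dust hood of the revolving magazine. Origin: middle of the underside, on the turntable's axis; z up; open front towards its -x. Base 290 x 290 x 15 mm. The hood (roof 160 to 165 mm above the bench; side and back walls) covers x -60 to +145 mm, full width, but for a cut-out 64 mm wide (y -32 to 32) from its front edge to x = 32 round the hub. Parts come out only at the front.
- turntable: Steel turntable 268 mm across; turns both ways about its vertical axis with light friction (0.1 N m) and stays where it is left. Origin on the axis, 15 mm above the bench; z up. Five open cups (inside 53 mm across; rim 41 mm, inside floor 13 mm above this origin), centres 95 mm from the axis, 72 degrees apart, the first along its -x. Turned by the handle at turntable_handle.
- turntable_handle (a point): Middle of the turntable's black bar handle, on the axis above the hood, 199 mm above the bench. Bar 54 mm long along the turntable's x, 16 mm wide, 28 mm high.
- head_tube: The wanted part: steel head tube standing upright in one of the two cups next to the front one, under the hood at the start. 110 mm high, 0.3 kg; a collar 46 mm in diameter and 25 mm high at each end, 36 mm in diameter between them. Origin: centre of its lower end; z along the tube.
- sleeve: Another part in a cup, to stay in its cup: steel tube 35 mm in diameter, 110 mm high, with a 44 mm collar at its lower end only. Origin: centre of its lower end.
- shell: Another part in a cup, to stay in its cup: short steel tube 44 mm in diameter, 70 mm high. Origin: centre of its lower end.
- stub: Another part in a cup, to stay in its cup: thin steel tube 29 mm in diameter, 122 mm high, with a 44 mm foot. Origin: centre of its lower end.
- washer: Fixed parts washer, dry, grey steel: 300 (its x) x 480 (its y) x 140 mm high. Origin: middle of the underside; front towards its -x, z up. Open loading well: x -144 to 2, y -110 to 110 mm, perforated floor 20 mm above the bench. Pump console on the deck: x 57 to 143, y -110 to 110 mm, up to 189 mm. The hatch hinge runs along y at x = 15, z = 146 mm.
- holder (a point): Centre of the wire holder, on the floor of the washer's well (washer frame x -80, y 0, z 20 mm). A wire ring 58 mm in inside diameter on four legs, its top 38 mm above the well floor; the head tube stands in it on the well floor.
- hatch (a joint): Hatch angle in rad: 0 shut flat, growing as its front edge rises; starts raised at 1.55 to 1.8 (upright or leaning back), stops at 1.9. Stiff hinge (0.5 N m): it stays where it is left; pulling at the ring takes about 3 N. Hatch 170 mm deep, 236 mm wide, 8 mm thick, 0.4 kg; shut, its top is 150 mm above the bench (front lip 159 mm).
- hatch_ring (a point): Centre of the steel ring on the middle of the hatch's free edge, in the hatch's plane, 192 mm from the hinge axis; when shut, 27 mm in front of the washer's front face and 146 mm above the bench. 8 mm round bar, 28 mm inside and 44 mm outside diameter; its hole runs along the washer's y at every hatch angle.
- pole: Loose hook pole, 200 mm long, 0.14 kg, lying level on its rest. Origin on its axis where handle meets rod; x along the pole to the hook end, z up. Wooden handle 22 x 22 mm, x -110 to 0 mm; steel rod 8 mm in diameter, x 0 to 90 mm, there bent square: the hook runs 45 mm along the pole's -y. Balance point near x = -21 mm. Between the saddles the handle is free from x -84 to -14 mm.
- pole_hook (a point): Middle of the pole's hook: pole frame x 90, y -22, z 0 mm.
- rest: Fixed rest of the pole. Origin: middle of the underside, z up; base 150 x 70 x 8 mm. Two saddles 12 mm thick at x -41 and 41 mm: flat seat 45 mm above the bench between flared cheeks (31 mm apart at the seat, 53 mm at their top, 67 mm above the bench). The pole lies along the rest's x, hook towards +x, its origin at x 49, y 0, z 56 mm.
- notebook: Bystander: open notebook, 116 x 156 x 14 mm, lying on the bench. Origin: middle of its underside.
- wrench: Bystander: wrench lying on the bench.
- can: Bystander: round metal can, 72 mm across, 100 mm high. Origin: middle of its underside.
- collar: Bystander: flat steel collar, 60 mm across, 14 mm high, lying on the bench. Origin: middle of its underside.
- brush: Bystander: brush lying on the washer's deck beside the hatch (washer frame x 0, y 185 mm).

How it is judged:
On the way, in this order (a step that is already met when the one before it is completed fails the run):
1. the magazine is turned so that the head tube, still in its cup, stands at the open front (x of head_tube in the frame of magazine below -0.08 m and y of head_tube in the frame of magazine between -0.04 and 0.04 m and height (world z) of head_tube below 0.036 m), for 0.2 s.
2. the head tube stands upright in the washer's wire holder, let go (horizontal distance between head_tube and holder below 0.012 m and angle between head_tube's own z axis and vertical below 0.12 rad and z of head_tube in the frame of washer between 0.014 and 0.026 m and contact force between the fingers and head_tube below 0.2 N), for 0.2 s.
3. the pole's hook is through the ring of the raised hatch (distance between pole_hook and hatch_ring below 0.022 m and value of joint hatch above 1.3 rad), for 0.1 s.
4. the hatch is fully shut with the hook still in its ring (value of joint hatch below 0.03 rad and distance between pole_hook and hatch_ring below 0.03 m), for 0.1 s.
At the end, for the whole second after the job is handed in: Hatch shut to within 0.03 rad; head tube upright (within 7 degrees) on the well floor in the washer's holder, within 12 mm of its centre; pole at rest in both saddles, hook the way it was, within 20 mm lengthways, 10 mm sideways, 6 mm in height and 7 degrees (value of joint hatch below 0.03 rad and horizontal distance between head_tube and holder below 0.012 m and angle between head_tube's own z axis and vertical below 0.12 rad and z of head_tube in the frame of washer between 0.014 and 0.026 m and x of pole in the frame of rest between 0.029 and 0.069 m and y of pole in the frame of rest between -0.01 and 0.01 m and z of pole in the frame of rest between 0.05 and 0.062 m and angle between the x axis of pole and the x axis of rest, either way round below 0.12 rad and y of pole_hook in the frame of rest below -0.01 m and linear speed of each of pole, head_tube below 0.02 m/s); the robot touches nothing.
It fails at once if the gripper or arm presses on the washer or its hatch with more than 5 N (contact force between any of the arm, the fingers and washer above 5 N).
It fails at once if another part leaves its cup or is tipped ((horizontal distance between sleeve and turntable below 0.075 m or horizontal distance between sleeve and turntable above 0.115 m or z of sleeve in the frame of turntable above 0.03 m or angle between sleeve's own z axis and vertical above 0.35 rad) or (horizontal distance between shell and turntable below 0.075 m or horizontal distance between shell and turntable above 0.115 m or z of shell in the frame of turntable above 0.03 m or angle between shell's own z axis and vertical above 0.35 rad) or (horizontal distance between stub and turntable below 0.075 m or horizontal distance between stub and turntable above 0.115 m or z of stub in the frame of turntable above 0.03 m or angle between stub's own z axis and vertical above 0.35 rad)).
It fails at once if a bystander is moved by more than 30 mm (distance of any of notebook, wrench, can, collar, brush from where it was at the start of the episode above 0.03 m).
It also fails if it takes over 72 s, if anything falls off the work surface, if the arm or the gripper's body presses on something with over 40 N, if the wrist force passes 120 N, or if a joint passes its speed limit or range.

## Working session

There is one attempt and no reset: what is moved stays moved. The work goes in short steps, Python scripts to look and compute and a tool call to move; the robot and the scene stay as the last step left them, time stands still between calls to the robot, and variables do not carry over. Pictures are saved under pics/ and viewed, and the job is handed in when it is done.

Besides the shell and the picture viewer there is one more tool, called after "Emit:" as name([rows], argument=value, ...), one row to a line, values as JSON. play_rows: Moves the arm, as the interface text tells. Shift numbers are shares of 0.03 m and turn numbers shares of 180 degrees, none past 1 either way. Its arguments: {"type":"object","properties":{"series":{"type":"array","items":{"type":"array","items":{"type":"array","items":{"type":"number","minimum":-1,"maximum":1}}}},"force":{"type":"number"}},"required":["series"]}

```bash
ls; mkdir -p pics; python3 - <<'E'
from bench import bot
import cv2,numpy as np
np.set_printoptions(precision=4,suppress=True)
for n in ("side","top","wrist"):
    c=bot.capture(n); cv2.imwrite(f"pics/{n}0.png",c["image"][:,:,::-1])
    print(n,c["fx"],c["fy"],c["cx"],c["cy"],c["k1"]);print(c["cam_to_world"])
print(bot.get_state())
E
```

```text
pics
side 404.9023110771959 404.9023110771959 278.7567606590688 214.35752625732997 0.017584664355451994
[[-0.942   0.2179 -0.2551  0.2972]
 [-0.3354 -0.6304  0.7     0.6724]
 [-0.0083  0.745   0.667   0.8266]
 [ 0.      0.      0.      1.    ]]
top 460.96004772299494 460.96004772299494 278.1531257964863 204.46855147288284 -0.03189837888841242
[[ 0.0189  0.9866 -0.1622  0.3645]
 [-0.9998  0.0169 -0.0134 -0.0767]
 [-0.0105  0.1624  0.9867  1.3954]
 [ 0.      0.      0.      1.    ]]
wrist 335.3554027032158 335.3554027032158 278.9937052400256 215.26591702470938 -0.0445558073441291
[[-0.4365 -0.8524 -0.2878  0.1874]
 [ 0.8997 -0.4131 -0.141  -0.5761]
 [ 0.0013 -0.3205  0.9473  0.3732]
 [ 0.      0.      0.      1.    ]]
{'time': 0.15, 'qpos': array([-0.7843,  0.0407,  0.084 , -0.0003, -1.6155, -0.3337]), 'qvel': array([ 0.0001,  0.0004,  0.0032,  0.0023, -0.0001, -0.0011]), 'tau': array([ -0.0029, -36.8615,  34.7689,   6.9364,  -0.0045,   0.    ]), 'tool_pos': array([ 0.2624, -0.5393,  0.2079]), 'orientation': array([[-0.0007, -0.8992, -0.4375],
       [ 0.0012, -0.4375,  0.8992],
       [-1.    ,  0.0001,  0.0014]]), 'ft_force': array([ 0.5841, -1.0273,  0.2441]), 'moment': array([ 0.0277,  0.0237, -0.0247]), 'width': 1.002833321921787}
```

View pics/side0.png

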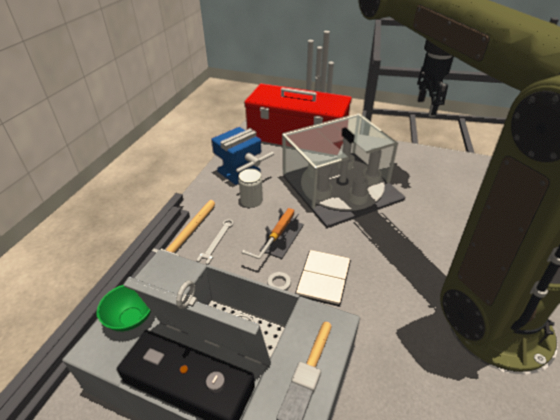

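View pics/top0.png

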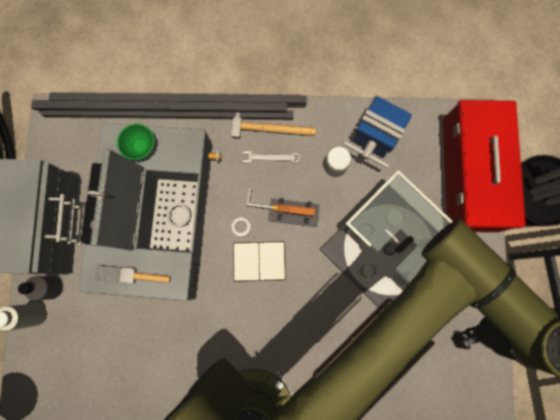

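View pics/wrist0.png

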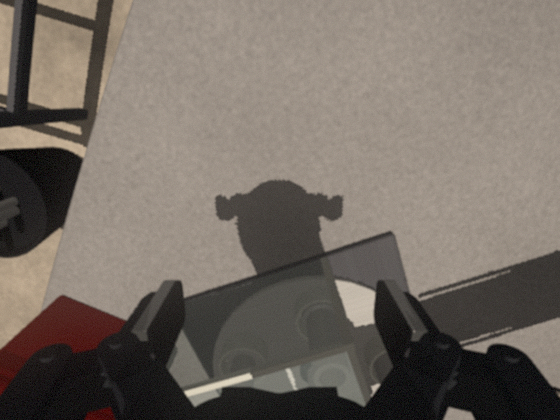

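The top view (up is +x, left is +y) shows the magazine near (395,240), the pole at (290,208), and the washer with its raised hatch near (150,210). Next I'll zoom in.

```bash
cat > h.py <<'E'
import numpy as np,cv2
from bench import bot
np.set_printoptions(precision=4,suppress=True)
def K(c): return np.array([[c["fx"],0,c["cx"]],[0,c["fy"],c["cy"]],[0,0,1]])
def D(c): return np.array([c["k1"],0,0,0])
def proj(c,P):
    M=np.linalg.inv(c["cam_to_world"]); P=np.atleast_2d(P)
    q=(M[:3,:3]@P.T).T+M[:3,3]; q=q*[1,-1,-1]
    return cv2.projectPoints(q.reshape(-1,1,3).astype(float),np.zeros(3),np.zeros(3),K(c),D(c))[0].reshape(-1,2)
def ray(c,uv):
    x=cv2.undistortPoints(np.array(uv,float).reshape(-1,1,2),K(c),D(c)).reshape(-1,2)
    d=np.c_[x[:,0],-x[:,1],-np.ones(len(x))]
    return c["cam_to_world"][:3,3],(c["cam_to_world"][:3,:3]@d.T).T
def onz(c,uv,z):
    o,d=ray(c,uv); t=(z-o[2])/d[:,2]; return o+t[:,None]*d
def tri(c1,u1,c2,u2):
    o1,d1=ray(c1,[u1]);o2,d2=ray(c2,[u2]);d1=d1[0];d2=d2[0]
    s=np.linalg.lstsq(np.c_[d1,-d2],o2-o1,rcond=None)[0]
    a=o1+s[0]*d1;b=o2+s[1]*d2
    return (a+b)/2,np.linalg.norm(a-b)
def crop(c,x0,y0,x1,y1,f,name):
    im=cv2.resize(c["image"][y0:y1,x0:x1,::-1],None,fx=f,fy=f,interpolation=cv2.INTER_CUBIC); cv2.imwrite(name,im)
E
python3 - <<'E'
from h import *
import pickle
cs={n:bot.capture(n) for n in("side","top")}
pickle.dump(cs,open("c0.pkl","wb"))
crop(cs["side"],270,100,410,230,5.5,"pics/s_mag.png")
crop(cs["top"],310,160,470,320,3.7,"pics/t_mag.png")
crop(cs["top"],70,110,330,310,3,"pics/t_w.png")
crop(cs["side"],60,190,380,420,2.4,"pics/s_w.png")
E
```

```text
(no output)
```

View pics/s_mag.png

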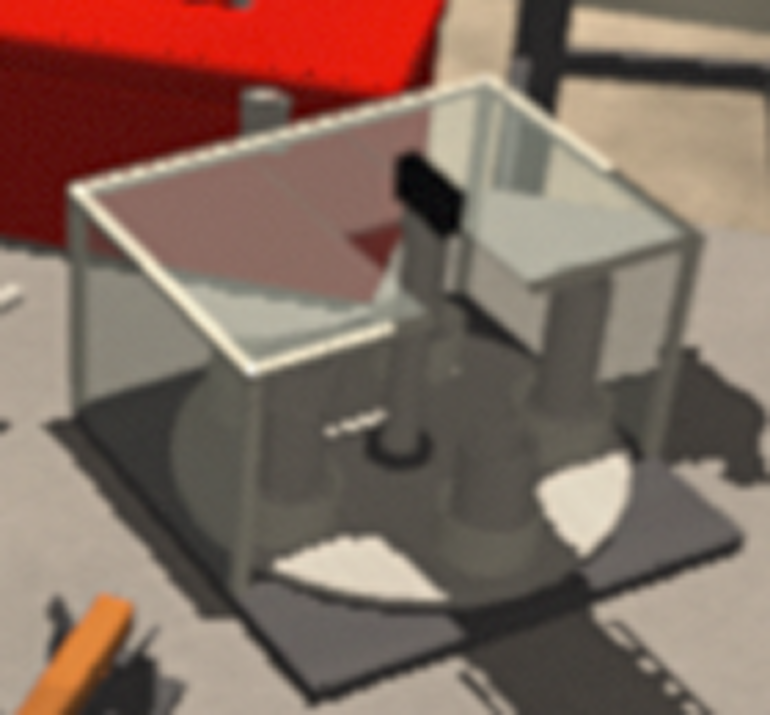

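View pics/t_mag.png

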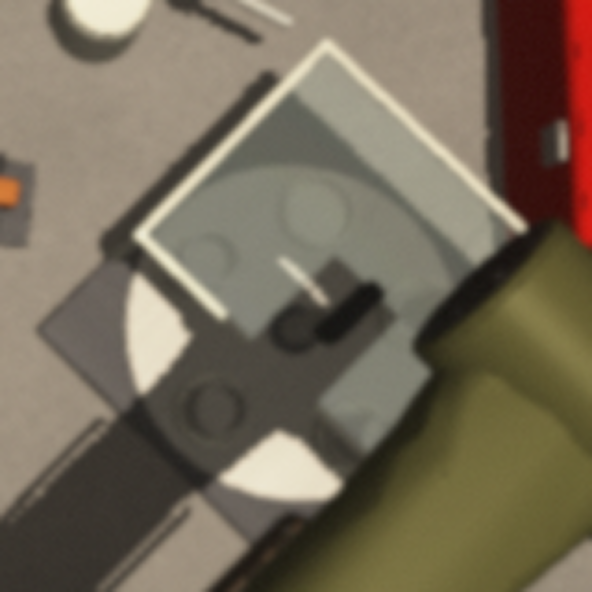

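View pics/t_w.png

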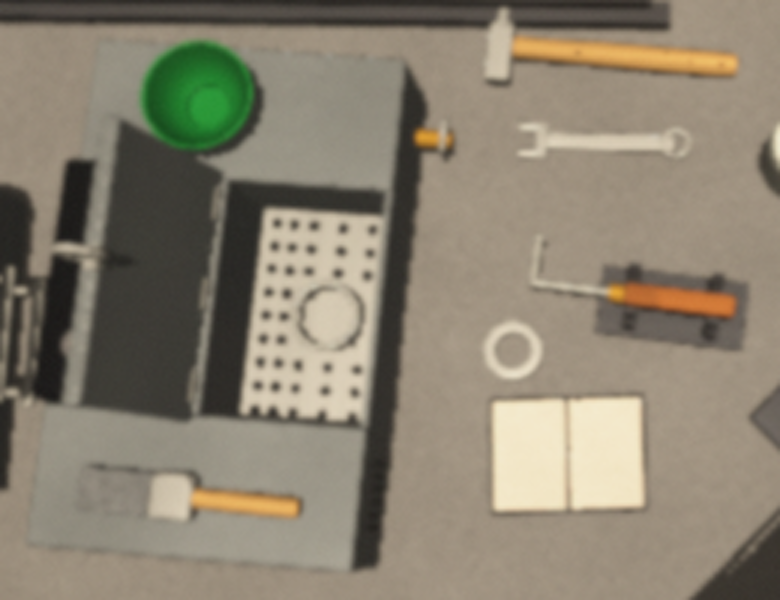

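View pics/s_w.png

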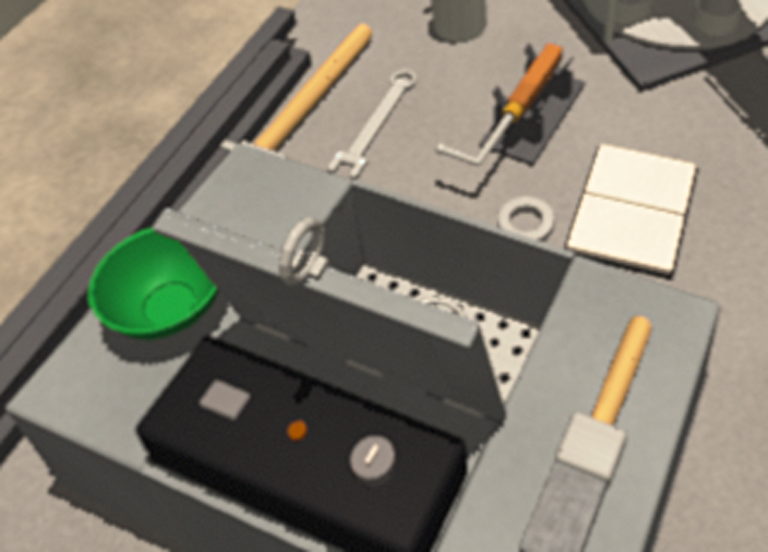

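```bash
python3 - <<'E'
from h import *
import pickle
cs=pickle.load(open("c0.pkl","rb"));s,t=cs["side"],cs["top"]
T=lambda x,y,f,x0,y0:(x/f+x0-.0,y/f+y0)
tm=lambda x,y:T(x,y,3.7,310,160); tw=lambda x,y:T(x,y,3,70,110); sm=lambda x,y:T(x,y,5.5,270,100); sw=lambda x,y:T(x,y,2.4,60,190)
print("handle",tri(t,tm(350,312),s,sm(430,190)))
print("hood top",onz(t,[tm(140,236),tm(328,43),tm(527,228),tm(225,316)],.163))
print("base corner",onz(t,[tm(40,328)],.015))
print("front cup top",onz(t,[tm(215,408)],.056))
print("side hood",onz(s,[sm(75,188),sm(490,78),sm(700,238),sm(252,370)],.163))
print("washer corners z.14",onz(t,[tw(405,60),tw(97,42),tw(352,570),tw(30,543)],.14))
print("holder .058",onz(t,[tw(331,317)],.058))
print("rest corners .008",onz(t,[tw(603,265),tw(748,283),tw(742,350),tw(596,333)],.008))
print("pole .056: elbow,tip,handle front,handle end .067",onz(t,[tw(536,284),tw(541,238)],.056),onz(t,[tw(622,293),tw(735,305)],.067))
print("ring",tri(t,tw(80,250),s,sw(302,250)))
print("hatch upper corners",tri(t,tw(113,122),s,sw(165,215)),tri(t,tw(72,403),s,sw(470,338)))
print("notebook",onz(t,[tw(568,455)],.014),"collar",onz(t,[tw(513,350)],.014),"can",onz(t,[(339,159)],.1))
print("wrench",onz(t,[tw(520,142),tw(690,142)],.005))
E
```

```text
handle (array([ 0.4621, -0.3907,  0.1974]), np.float64(8.234798109720068e-05))
hood top [[ 0.5176 -0.2483  0.163 ]
 [ 0.6639 -0.3884  0.163 ]
 [ 0.5283 -0.5305  0.163 ]
 [ 0.4606 -0.3093  0.163 ]]
base corner [[ 0.4599 -0.1879  0.015 ]]
front cup top [[ 0.3973 -0.3209  0.056 ]]
side hood [[ 0.6636 -0.3859  0.163 ]
 [ 0.4648 -0.5902  0.163 ]
 [ 0.3196 -0.4462  0.163 ]
 [ 0.5191 -0.2456  0.163 ]]
washer corners z.14 [[0.782  0.1525 0.14  ]
 [0.7962 0.4495 0.14  ]
 [0.3071 0.179  0.14  ]
 [0.3242 0.4725 0.14  ]]
holder .058 [[0.546  0.2284 0.058 ]]
rest corners .008 [[ 0.6112 -0.0356  0.008 ]
 [ 0.5951 -0.1834  0.008 ]
 [ 0.5265 -0.1776  0.008 ]
 [ 0.5412 -0.03    0.008 ]]
pole .056: elbow,tip,handle front,handle end .067 [[0.5826 0.0284 0.056 ]
 [0.6287 0.0248 0.056 ]] [[ 0.5733 -0.0564  0.067 ]
 [ 0.5634 -0.1663  0.067 ]]
ring (array([0.5584, 0.3682, 0.3318]), np.float64(0.0004635648535780102))
hatch upper corners (array([0.6704, 0.3595, 0.3104]), np.float64(0.0019741260021817818)) (array([0.4413, 0.3761, 0.3051]), np.float64(0.003076234370499761))
notebook [[ 0.4179 -0.0051  0.014 ]] collar [[0.5218 0.0529 0.014 ]] can [[ 0.7138 -0.2326  0.1   ]]
wrench [[ 0.7399  0.0534  0.005 ]
 [ 0.7427 -0.1229  0.005 ]]
```

Emit:
play_rows([
  [[0.2,0.5,0.5,0,0,-0.03,-1],[0.2,0.5,0.5,0,0,-0.03,-1],[0.2,0.5,0.5,0,0,-0.03,-1],[0.2,0.5,0.5,0,0,-0.03,-1],[0.2,0.5,0.3,0,0,-0.03,-1],[0.2,0.5,0.3,0,0,-0.03,-1],[0.2,0.5,0.3,0,0,-0.03,-1],[0.2,0.5,0.3,0,0,-0.03,-1]],
])

```text
time: 0.92
tool_pos: [0.3094, -0.4145, 0.3022]
orientation: [[-0.0, -0.943, 0.332], [0.012, 0.332, 0.943], [-1.0, 0.004, 0.011]]
ft_force: [1.0, -0.1, 0.4]
width: 0.998
```

Emit:
play_rows([
  [[0.2,0.5,0.3,0,0,-0.03,-1],[0.2,0.5,0.3,0,0,-0.03,-1],[0.2,0.5,0.3,0,0,-0.03,-1],[0.2,0.5,0.3,0,0,-0.03,-1],[0.2,0.5,0,0,0,-0.03,-1],[0.2,0.5,0,0,0,-0.03,-1],[0.2,0.5,0,0,0,-0.03,-1],[0.2,0.5,0,0,0,-0.03,-1]],
])

```text
time: 1.58
tool_pos: [0.3589, -0.2884, 0.3429]
orientation: [[0.012, -0.424, 0.905], [0.005, 0.906, 0.424], [-1.0, -0.0, 0.014]]
ft_force: [-0.2, 0.3, -0.3]
width: 1.001
```

```bash
cat > snap.py <<'E'
import sys,pickle
from h import *
tag=sys.argv[1]; names=sys.argv[2:] or ["side","top","wrist"]
cs={n:bot.capture(n) for n in names}
pickle.dump(cs,open(f"c{tag}.pkl","wb"))
for n in names: cv2.imwrite(f"pics/{n}{tag}.png",cs[n]["image"][:,:,::-1])
s=bot.get_state();print(s["time"],s["qpos"],s["tool_pos"],s["width"],s["ft_force"])
E
python3 snap.py 1
```

```text
1.7333 [-0.2437 -0.2769  0.0468 -0.0087 -1.8836 -2.4544] [ 0.359  -0.2886  0.343 ] 1.0016204415887642 [-0.6854  0.3444 -0.1221]
```

View pics/wrist1.png

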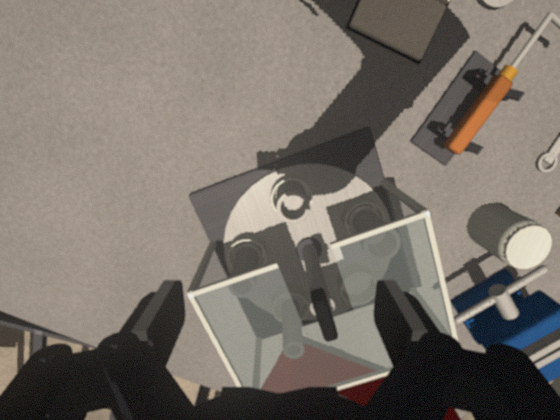

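View pics/top1.png

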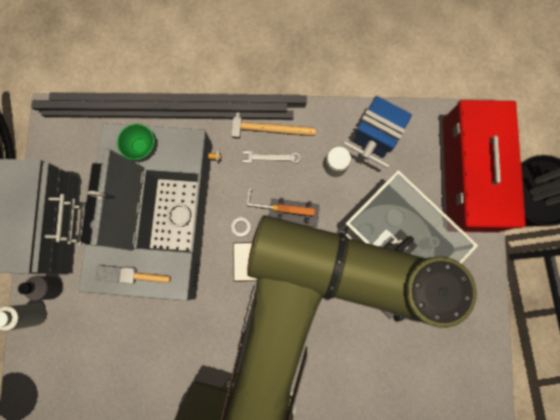

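```bash
python3 - <<'E'
from h import *
import pickle
w=pickle.load(open("c1.pkl","rb"))
crop(w["wrist"],170,110,470,390,2.6,"pics/w1mag.png")
crop(w["side"],270,100,420,230,5,"pics/s1mag.png")
E
```

```text
(no output)
```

View pics/w1mag.png

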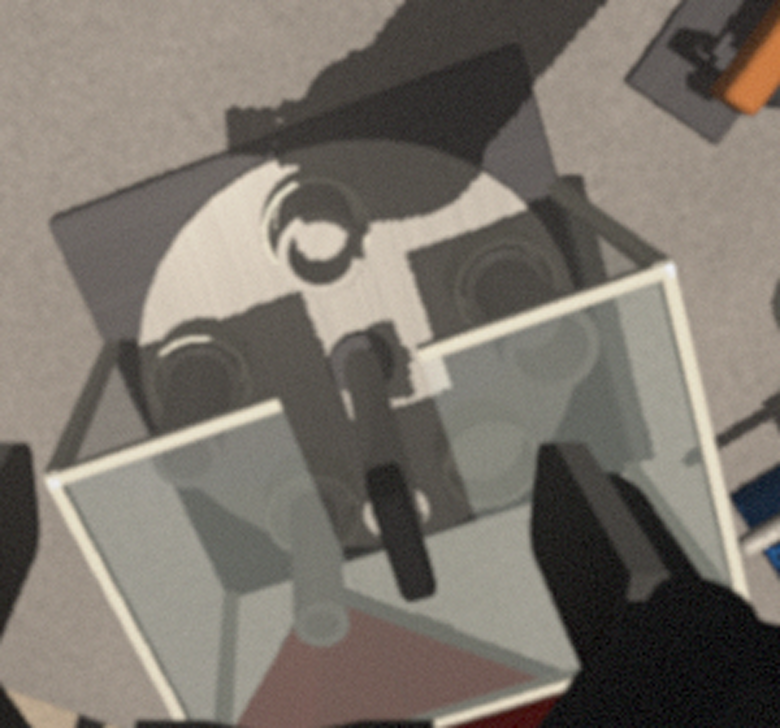

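View pics/s1mag.png

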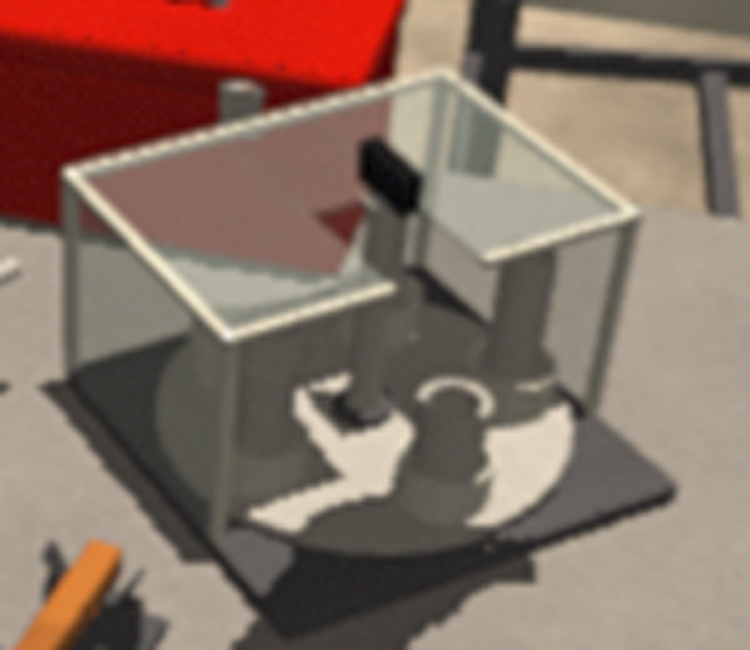

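```bash
python3 - <<'E'
from h import *
import pickle
w=pickle.load(open("c1.pkl","rb"))["wrist"]
def ec(x0,y0,x1,y1):
    im=w["image"][y0:y1,x0:x1,::-1].copy()
    g=cv2.createCLAHE(4,(2,2)).apply(cv2.cvtColor(im,cv2.COLOR_BGR2GRAY))
    return cv2.resize(g,(390,500),interpolation=cv2.INTER_CUBIC)
a=ec(210,220,288,320);b=ec(335,190,413,290)
cv2.imwrite("pics/w1e.png",np.hstack([a,b]))
# predicted top circles
ax=np.array([.4621,-.3907]);X=np.array([.722,-.692]);Y=np.array([.692,.722])
for th in (180+72,180-72,180,36,-36):
    c=ax+.095*(np.cos(np.radians(th))*X+np.sin(np.radians(th))*Y)
    print(th,c,proj(w,np.r_[c,.138]),proj(w,np.r_[c,.056]))
E
```

```text
252 [ 0.3784 -0.4356] [[241.1914 289.2803]] [[246.2412 260.2155]]
108 [ 0.5034 -0.3052] [[379.1168 241.4497]] [[362.2983 218.9447]]
180 [ 0.3935 -0.325 ] [[290.3077 219.1861]] [[287.6199 199.7535]]
36 [ 0.5562 -0.4036] [[374.8533 319.0965]] [[360.0027 286.8052]]
-36 [ 0.4789 -0.4842] [[295.5214 344.7821]] [[292.4128 309.4662]]
```

View pics/w1e.png

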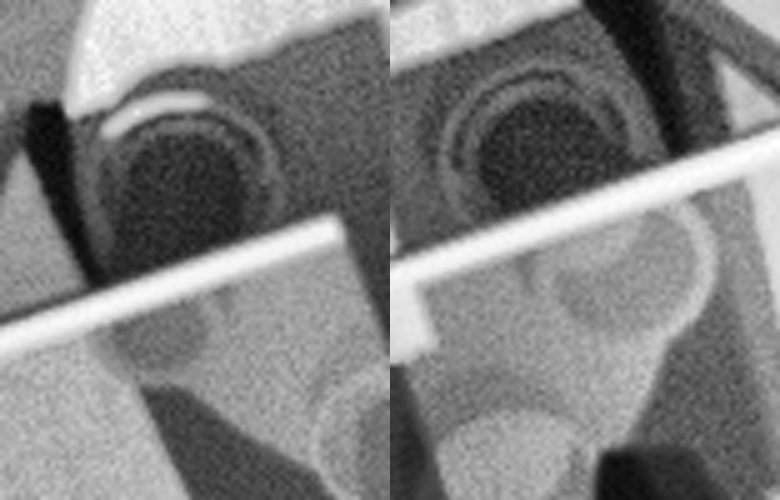

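```bash
python3 - <<'E'
from h import *
import pickle
w=pickle.load(open("c1.pkl","rb"))["wrist"]
f=lambda x,y:(170+x/2.6,110+y/2.6)
p=onz(w,[f(313,232),f(200,372),f(509,292)],.056);print(p)
# circle centre with R=.095 & angles
from scipy.optimize import least_squares
def r(v):
    a=np.radians(np.array([180,252,108])+v[2])
    return (np.c_[v[0]+.095*np.cos(a),v[1]+.095*np.sin(a)]-p[:,:2]).ravel()
s=least_squares(r,[.462,-.39,-44]);print(s.x,r(s.x))
b=onz(w,[f(385,470),f(420,592)],.213);print("bar",b,np.degrees(np.arctan2(*(b[1]-b[0])[1::-1])),b.mean(0))
E
```

```text
[[ 0.3967 -0.3226  0.056 ]
 [ 0.3746 -0.4244  0.056 ]
 [ 0.5106 -0.3075  0.056 ]]
[  0.4613  -0.3899 -48.433 ] [ 0.0016  0.0038 -0.0004 -0.0034 -0.0012 -0.0005]
bar [[ 0.438  -0.3598  0.213 ]
 [ 0.4781 -0.4052  0.213 ]] -48.52808702005357 [ 0.458  -0.3825  0.213 ]
```

Emit:
play_rows([
  [[0.46,-0.46,-0.36,0,0,0.012,-1],[0.46,-0.46,-0.36,0,0,0.012,-1],[0.46,-0.46,-0.36,0,0,0.012,-1],[0.46,-0.46,-0.36,0,0,0.012,-1],[0.46,-0.46,-0.36,0,0,0.012,-1],[0.46,-0.46,-0.36,0,0,0.012,-1],[0.46,-0.46,-0.36,0,0,0.012,-1],[0.0,0.0,0,0,0,0,-1]],
])

```text
time: 2.4
tool_pos: [0.4564, -0.3946, 0.2642]
orientation: [[0.015, -0.674, 0.738], [0.01, 0.739, 0.674], [-1.0, -0.003, 0.017]]
ft_force: [0.4, -0.0, -1.2]
width: 1.003
```

Emit:
play_rows([
  [[0.17,0.14,-0.3,0,0,0,-1],[0,0,-0.35,0,0,0,-1],[0,0,-0.35,0,0,0,-1],[0,0,-0.35,0,0,0,-1],[0,0,-0.3,0,0,0,-1],[0.0,0,0,0,0,0,-1],[0.0,0.0,0,0,0,0,-1],[0.0,0.0,0,0,0,0,-1]],
])

```text
time: 3.07
tool_pos: [0.4593, -0.3907, 0.2088]
orientation: [[0.013, -0.675, 0.737], [0.01, 0.737, 0.675], [-1.0, -0.002, 0.016]]
ft_force: [-0.7, 0.3, 0.7]
width: 0.998
```

```bash
python3 snap.py 2 wrist top
```

```text
3.1667 [-0.3821  0.0445  0.0955 -0.0139 -1.6121 -2.0187] [ 0.4596 -0.3909  0.2094] 1.0010886361423887 [-0.3011  0.5607 -0.1737]
```

View pics/wrist2.png

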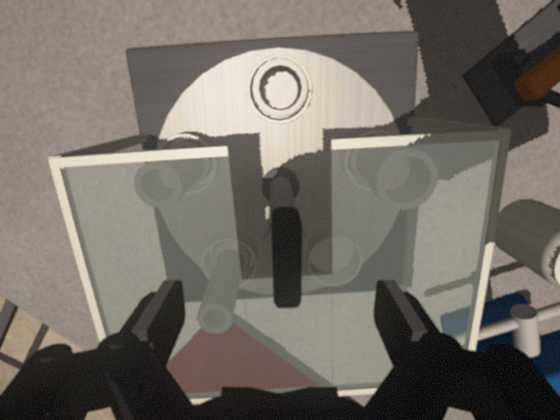

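Emit:
play_rows([
  [[0.07,0,-0.4,0,0,0,-1],[0,0,-0.4,0,0,0,-1],[0,0,0,0,0,0,-1],[0,0,0,0,0,0,1],[0,0,0,0,0,0,1],[0.0,0,0,0,0,0,1],[0.0,0.0,0,0,0,0,1],[0.0,0.0,0,0,0,0,1]],
], force=40)

```text
time: 3.83
tool_pos: [0.4623, -0.3911, 0.184]
orientation: [[0.016, -0.675, 0.737], [0.008, 0.737, 0.675], [-1.0, -0.005, 0.017]]
ft_force: [0.3, -0.1, -1.0]
width: 0.296
```

Emit:
play_rows([
  [[0,0,0,0,0,0,1],[0,0,0,0,0,0,1],[0,0,0,0,0,0.02,1],[0,0,0,0,0,0.033,1],[0,0,0,0,0,0.033,1],[0.0,0,0,0,0,0.033,1],[0.0,0.0,0,0,0,0.033,1],[0.0,0.0,0,0,0,0.033,1]],
], force=40)

```text
time: 4.5
tool_pos: [0.4644, -0.3888, 0.1845]
orientation: [[0.01, -0.975, 0.222], [0.021, 0.223, 0.975], [-1.0, -0.005, 0.023]]
ft_force: [0.1, 0.8, -0.6]
width: 0.169
```

Emit:
play_rows([
  [[0,0,0,0,0,0.033,1],[-0.03,-0.02,0,0,0,0.033,1],[-0.03,-0.02,0,0,0,0.033,1],[0,0,0,0,0,0.033,1],[0,0,0,0,0,0.033,1],[0.0,0,0,0,0,0.033,1],[0.0,0.0,0,0,0,0.01,1],[0.0,0.0,0,0,0,0.0,1]],
], force=40)

```text
time: 5.17
tool_pos: [0.464, -0.3883, 0.1845]
orientation: [[-0.005, -0.892, -0.452], [0.027, -0.452, 0.892], [-1.0, -0.008, 0.026]]
ft_force: [0.6, 0.8, 0.3]
width: 0.169
```

```bash
python3 snap.py 3 wrist side top
```

```text
5.3167 [-0.3813  0.0726  0.0829 -0.0236 -1.5954 -0.7241] [ 0.464  -0.3883  0.1845] 0.1659301387069637 [0.2789 1.3268 0.093 ]
```

View pics/wrist3.png

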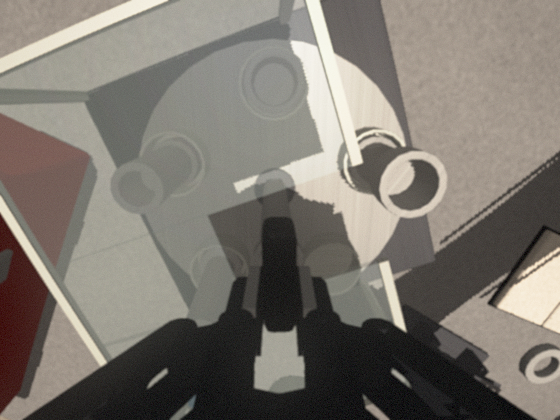

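```bash
python3 - <<'E'
from h import *
import pickle
c=pickle.load(open("c3.pkl","rb"))
w=c["wrist"]
crop(w,320,110,470,240,5,"pics/w3c.png");crop(c["side"],270,100,420,230,5,"pics/s3.png");crop(c["top"],320,170,470,300,5,"pics/t3.png")
E
```

```text
(no output)
```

View pics/w3c.png

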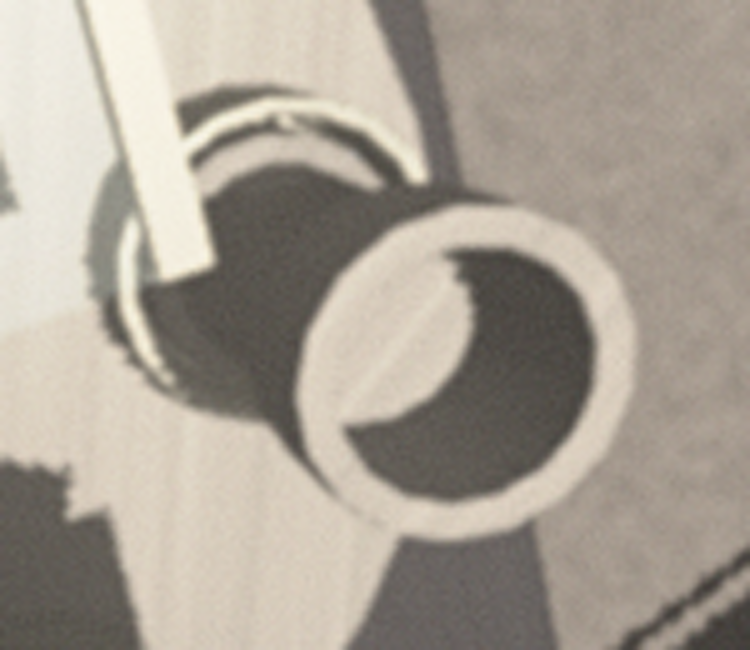

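View pics/s3.png

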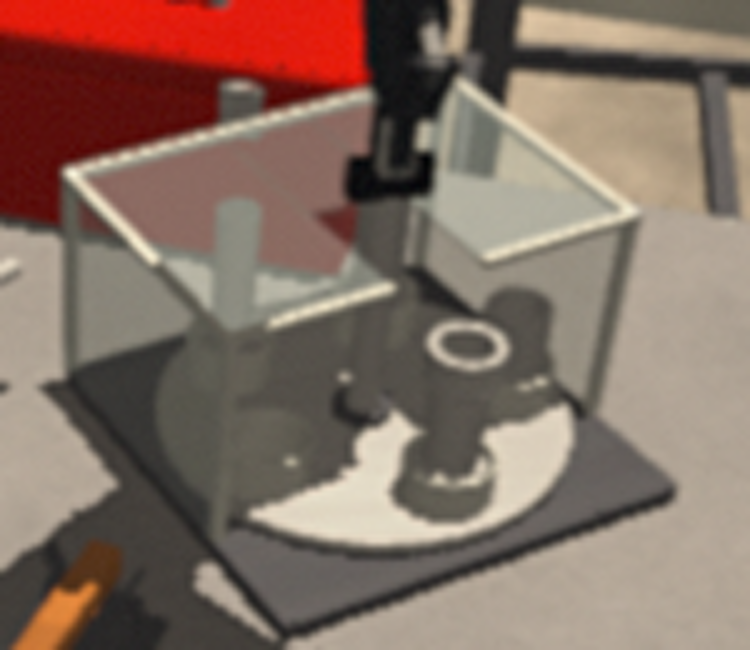

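```bash
python3 - <<'E'
from h import *
import pickle
c=pickle.load(open("c3.pkl","rb"))
w=c["wrist"];s=c["side"]
print(onz(w,[(413.4,184.4)],.138),onz(s,[(363.6,169)],.138),tri(w,(413.4,184.4),s,(363.6,169)))
print(np.array([.4617,-.3905])-.095*np.array([.722,-.692]))
print(onz(w,[(297/5+320,372/5+110),(637/5+320,372/5+110)],.138))
E
```

```text
[[ 0.3949 -0.323   0.138 ]] [[ 0.3941 -0.3166  0.138 ]] (array([ 0.3948, -0.3213,  0.1347]), np.float64(0.00045084139637548734))
[ 0.3931 -0.3248]
[[ 0.4051 -0.3433  0.138 ]
 [ 0.3845 -0.3023  0.138 ]]
```

Emit:
play_rows([
  [[0,0,0,0,0,0,-1],[0,0,0,0,0,0,-1],[0,0,0,0,0,0,-1],[0,0,0,0,0,0,-1],[0,0,0,0,0,0,-1],[0.0,0,0.5,0,0,0.0,-1],[0.0,0.0,0.8,0,0,0.0,-1],[0.0,0.0,0.8,0,0,0.0,-1]],
])

```text
time: 5.98
tool_pos: [0.4619, -0.3872, 0.2434]
orientation: [[-0.013, -0.896, -0.445], [0.032, -0.445, 0.895], [-0.999, -0.003, 0.035]]
ft_force: [-0.2, 0.4, 0.2]
width: 1.001
```

Emit:
play_rows([
  [[-0.2,0.2,0,-0.004,0,-0.03,-1],[-0.3,0.28,0,-0.004,0,-0.035,-1],[-0.3,0.28,0,0,0,-0.035,-1],[-0.3,0.28,0,0,0,-0.035,-1],[-0.3,0.28,0,0,0,-0.035,-1],[-0.3,0.28,0,0,0,-0.035,-1],[-0.3,0.28,0,0,0,-0.035,-1],[-0.2,0.2,0,0,0,-0.035,-1]],
])

```text
time: 6.65
tool_pos: [0.3949, -0.3251, 0.2508]
orientation: [[0.002, -0.903, 0.429], [0.002, 0.429, 0.903], [-1.0, -0.001, 0.002]]
ft_force: [1.0, 0.5, 1.6]
width: 1.001
```

Emit:
play_rows([
  [[0,0.0,-0.4,0,0,-0.03,-1],[0,0.06,-0.4,0,0,-0.03,-1],[0,0,-0.4,0,0,-0.02,-1],[0,0,0,0,0,0,-1],[0,0,0,0,0,0,-1],[0,0,0,0,0,0,-1],[0,0,0,0,0,0,-1],[0,0,0,0,0,0,-1]],
])

```text
time: 7.32
tool_pos: [0.3944, -0.3231, 0.2193]
orientation: [[0.01, -0.76, 0.65], [-0.004, 0.65, 0.76], [-1.0, -0.01, 0.004]]
ft_force: [0.8, -0.8, 0.1]
width: 0.997
```

```bash
python3 snap.py 4 wrist side
```

```text
7.4167 [-0.29   -0.2099 -0.1309  0.0007 -1.6389 -1.9886] [ 0.3945 -0.3231  0.2193] 0.995848102991004 [ 0.8151 -0.9874  1.1833]
```

View pics/wrist4.png

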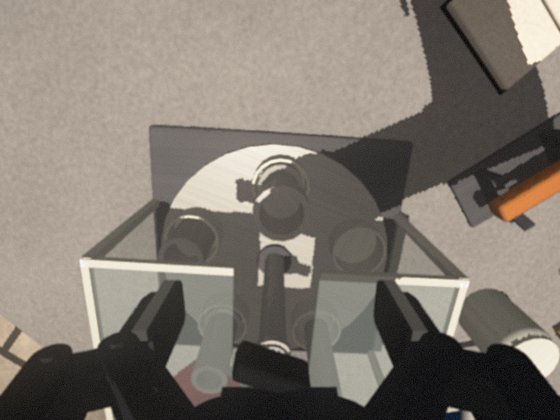

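```bash
python3 - <<'E'
from h import *
import pickle
c=pickle.load(open("c4.pkl","rb"));w=c["wrist"]
crop(w,230,140,330,260,5,"pics/w4c.png")
print(proj(w,[.394,-.323,.138]),onz(w,[(281,212)],.138))
E
```

```text
[[279.7656 212.9173]] [[ 0.3941 -0.3218  0.138 ]]
```

View pics/w4c.png

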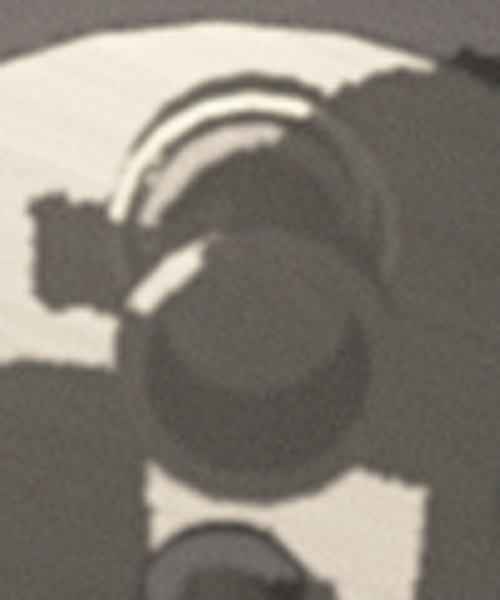

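Emit:
play_rows([
  [[0,0.0,-0.6,0,0,0,-1],[0,0,-0.65,0,0,0,-1],[0,0,-0.65,0,0,0,-1],[0,0,-0.65,0,0,0,-1],[0,0,-0.6,0,0,0,-1],[0,0,-0.3,0,0,0,-1],[0,0,0,0,0,0,-1],[0,0,0,0,0,0,-1]],
])

```text
time: 8.08
tool_pos: [0.3955, -0.3241, 0.1154]
orientation: [[0.015, -0.761, 0.648], [-0.007, 0.648, 0.761], [-1.0, -0.016, 0.005]]
ft_force: [-0.1, 1.0, 0.6]
width: 1.0
```

Emit:
play_rows([
  [[-0.04,0.03,-0.37,0.002,0.004,0,-1],[0,0,0,0,0,0,-1],[0,0,0,0,0,0,1],[0,0,0,0,0,0,1],[0,0,0,0,0,0,1],[0,0,0,0,0,0,1],[0,0,0,0,0,0,1],[0,0,0,0,0,0,1]],
], force=60)

```text
time: 8.75
tool_pos: [0.3965, -0.3243, 0.1083]
orientation: [[0.008, -0.762, 0.648], [-0.003, 0.648, 0.762], [-1.0, -0.008, 0.003]]
ft_force: [0.0, -0.9, -1.6]
width: 0.504
```

Emit:
play_rows([
  [[0,0,0,0,0,0,1],[0,0,0.3,0,0,0,1],[0,0,0.6,0,0,0,1],[0,0,0.8,0,0,0,1],[0,0,0.8,0,0,0,1],[0,0,0.8,0,0,0,1],[0,0,0.8,0,0,0,1],[0,0,0.8,0,0,0,1]],
], force=60)

```text
time: 9.42
tool_pos: [0.3911, -0.3208, 0.2537]
orientation: [[-0.008, -0.761, 0.648], [0.007, 0.648, 0.761], [-1.0, 0.011, -0.0]]
ft_force: [0.0, -0.4, -3.2]
width: 0.498
```

```bash
python3 snap.py 5 wrist side top; python3 - <<'E'
from h import *
import pickle
c=pickle.load(open("c5.pkl","rb"))
crop(c["top"],80,110,220,310,3,"pics/t5w.png")
E
```

```text
9.5667 [-0.2914 -0.1912 -0.0485 -0.0037 -1.719  -1.9853] [ 0.3921 -0.3213  0.2548] 0.503809284073368 [ 0.0758 -0.7851 -3.6703]
```

View pics/side5.png

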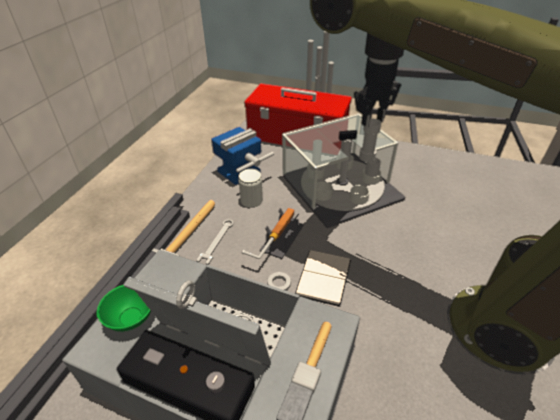

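View pics/t5w.png

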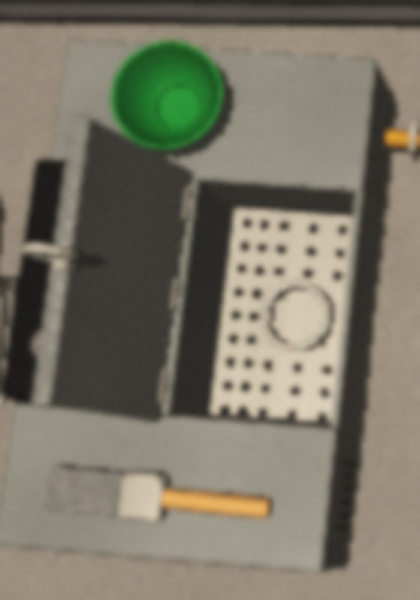

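Emit:
play_rows([
  [[0.05,0.3,0.1,0,0,0.02,1],[0.1,0.6,0,0,0,0.03,1],[0.1,0.7,0,0,0,0.03,1],[0.1,0.7,0,0,0,0.03,1],[0.1,0.7,0,0,0,0.03,1],[0.1,0.7,0,0,0,0.03,1],[0.1,0.7,0,0,0,0.03,1],[0.1,0.7,0,0,0,0.03,1]],
])

```text
time: 10.23
tool_pos: [0.4103, -0.1627, 0.2455]
orientation: [[-0.027, -0.999, -0.041], [0.002, -0.042, 0.999], [-1.0, 0.027, 0.003]]
ft_force: [0.8, -0.1, -3.2]
width: 0.494
```

Emit:
play_rows([
  [[0.1,0.7,0,0,0,0.03,1],[0.1,0.7,0,0,0,0.03,1],[0.1,0.7,0,0,0,0.03,1],[0.1,0.7,0,0,0,0.03,1],[0.1,0.7,0,0,0,0.03,1],[0.1,0.7,0,0,0,0.03,1],[0.1,0.7,0,0,0,0.03,1],[0.1,0.7,0,0,0,0.03,1]],
])

```text
time: 10.9
tool_pos: [0.4293, 0.015, 0.2335]
orientation: [[-0.039, -0.67, -0.742], [-0.023, -0.742, 0.671], [-0.999, 0.043, 0.013]]
ft_force: [0.3, 0.1, -3.2]
width: 0.5
```

Emit:
play_rows([
  [[0.17,0.4,0.4,0.002,-0.003,0.029,1],[0.17,0.5,0.4,0.002,-0.003,0.029,1],[0.17,0.7,0.3,0.002,-0.003,0.029,1],[0.17,0.8,0.1,0.002,-0.003,0.029,1],[0.17,0.8,0.1,0.002,-0.003,0.029,1],[0.17,0.8,0.1,0.002,-0.003,0.029,1],[0.17,0.8,0.1,0.002,0,0.029,1],[0.17,0.6,0.1,0,0,0.02,1]],
])

```text
time: 11.57
tool_pos: [0.4655, 0.1861, 0.2706]
orientation: [[0.006, 0.008, -1.0], [0.011, -1.0, -0.008], [-1.0, -0.011, -0.006]]
ft_force: [-0.7, 0.1, -3.1]
width: 0.5
```

Emit:
play_rows([
  [[0,0.2,0,0,0,0,1],[0,0.1,0,0,0,0,1],[0,0,0,0,0,0,1],[0,0,0,0,0,0,1],[0,0,0,0,0,0,1],[0,0,0,0,0,0,1],[0,0,0,0,0,0,1],[0,0,0,0,0,0,1]],
])

```text
time: 12.23
tool_pos: [0.4635, 0.1952, 0.2644]
orientation: [[-0.003, 0.008, -1.0], [0.005, -1.0, -0.008], [-1.0, -0.005, 0.003]]
ft_force: [0.2, -0.1, -2.7]
width: 0.5
```

```bash
python3 snap.py 6 wrist side top
```

```text
12.3833 [ 0.7956 -0.2036 -0.0406 -0.0061 -1.7321 -0.7883] [0.4635 0.1955 0.2645] 0.4989206892057636 [-0.2228  0.3604 -3.5976]
```

View pics/wrist6.png

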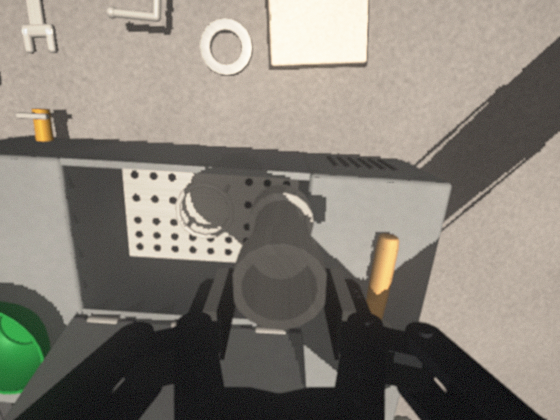

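View pics/side6.png

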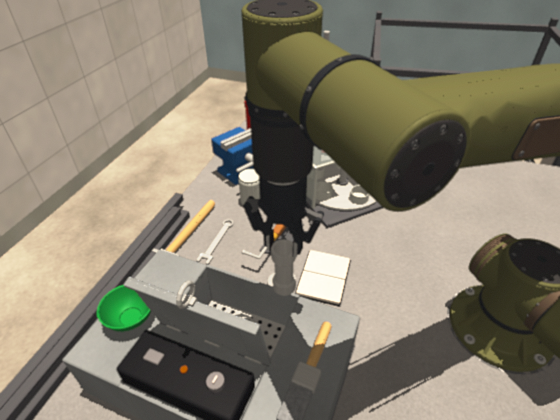

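```bash
python3 - <<'E'
from h import *
import pickle
c=pickle.load(open("c6.pkl","rb"))
crop(c["wrist"],150,150,260,260,6,"pics/w6c.png")
w=c["wrist"];print(proj(w,[[.5475,.231,.058],[.5475,.231,.02]]))
E
```

```text
[[205.4649 208.3742]
 [211.5594 199.2265]]
```

View pics/w6c.png

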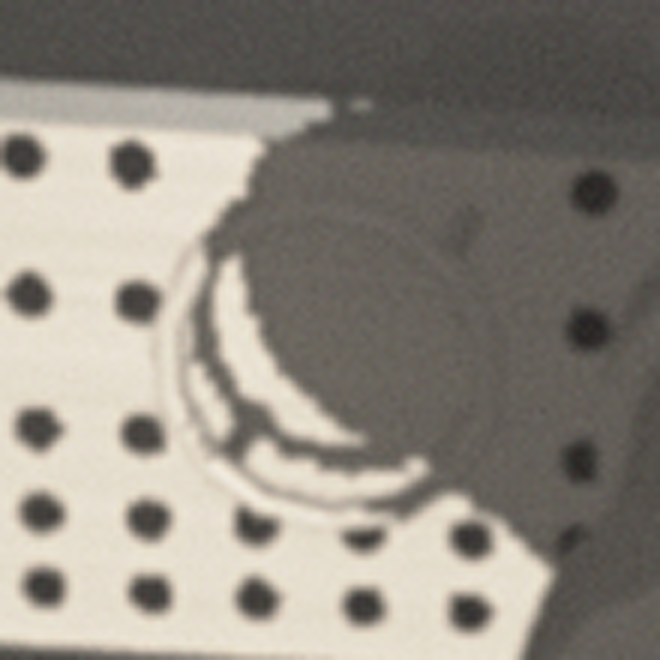

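```bash
python3 - <<'E'
from h import *
import pickle
c=pickle.load(open("c6.pkl","rb"));w=c["wrist"]
print(onz(w,[(205,210.3)],.057),onz(w,[(150+158/6,210),(150+500/6,210),(205,150+205/6),(205,150+520/6)],.057))
# tube bottom visible centre in wrist: check offset from TCP
t=c["top"];
s=bot.get_state();R=s["orientation"];print(R[:,0])
# tube lower end circle about px (280,283)
print(onz(w,[(281,284)],s["tool_pos"][2]-.0803), onz(w,[(233,284),(327,284)],s["tool_pos"][2]-.0803))
E
```

```text
[[0.5484 0.2337 0.057 ]] [[0.5821 0.2335 0.057 ]
 [0.5152 0.2331 0.057 ]
 [0.5464 0.2023 0.057 ]
 [0.5506 0.2671 0.057 ]]
[-0.0031  0.0054 -1.    ]
[[0.4604 0.2562 0.1842]] [[0.5005 0.2564 0.1842]
 [0.422  0.256  0.1842]]
```

```bash
python3 - <<'E'
from h import *
import pickle
c=pickle.load(open("c6.pkl","rb"));w=c["wrist"]
crop(w,210,170,360,330,4.5,"pics/w6d.png")
print(onz(w,[(281,284)],.294))
print(proj(w,[[.4635,.1955,.184],[.4635,.1955,.294]]))
E
```

```text
[[0.4619 0.1912 0.294 ]]
[[277.6923 215.1037]
 [277.5737 292.0571]]
```

View pics/w6d.png

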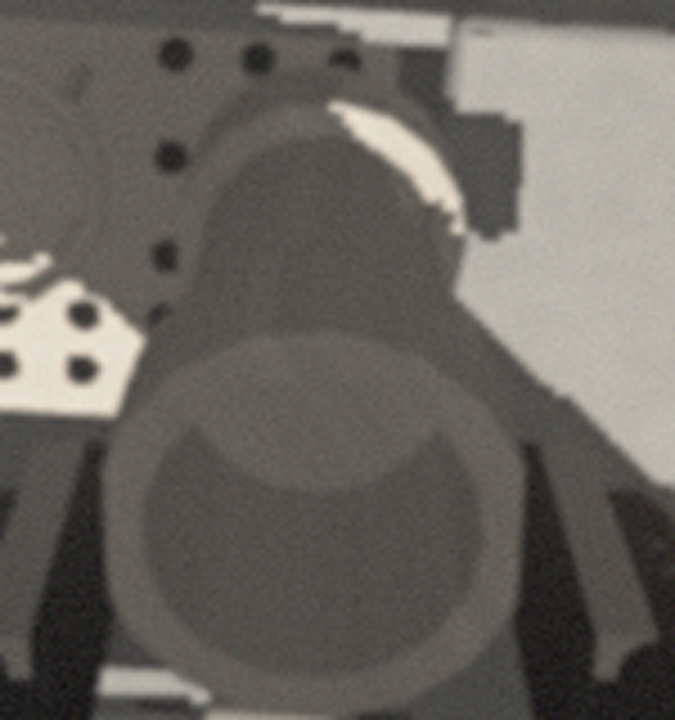

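Emit:
play_rows([
  [[0.5,0.23,0,0,0,0,1],[0.7,0.34,0,0,0,0,1],[0.7,0.34,0,0,0,0,1],[0.6,0.3,0,0,0,0,1],[0.2,0.1,0,0,0,0,1],[0,0,0,0,0,0,1],[0,0,0,0,0,0,1],[0,0,0,0,0,0,1]],
])

```text
time: 13.05
tool_pos: [0.5475, 0.2356, 0.2652]
orientation: [[-0.002, 0.008, -1.0], [0.007, -1.0, -0.008], [-1.0, -0.007, 0.002]]
ft_force: [-0.2, -0.3, -3.3]
width: 0.498
```

Emit:
play_rows([
  [[0.05,0,-0.4,0,0,0,1],[0,0,-0.65,0,0,0,1],[0,0,-0.65,0,0,0,1],[0,0,-0.65,0,0,0,1],[0,0,-0.65,0,0,0,1],[0,0,-0.4,0,0,0,1],[0,0,0,0,0,0,1],[0,0,0,0,0,0,1]],
])

```text
time: 13.72
tool_pos: [0.5444, 0.2333, 0.1581]
orientation: [[0.002, 0.009, -1.0], [0.012, -1.0, -0.009], [-1.0, -0.012, -0.002]]
ft_force: [0.2, 0.2, -1.9]
width: 0.501
```

```bash
python3 snap.py 7 wrist side top; python3 - <<'E'
from h import *
import pickle
c=pickle.load(open("c7.pkl","rb"))
crop(c["wrist"],180,120,380,320,3.5,"pics/w7c.png")
E
```

```text
13.8667 [ 0.738   0.0143 -0.0282 -0.0073 -1.5169 -0.7286] [0.5453 0.2339 0.1596] 0.4989231540870473 [ 0.5782 -0.0522 -2.6166]
```

View pics/w7c.png

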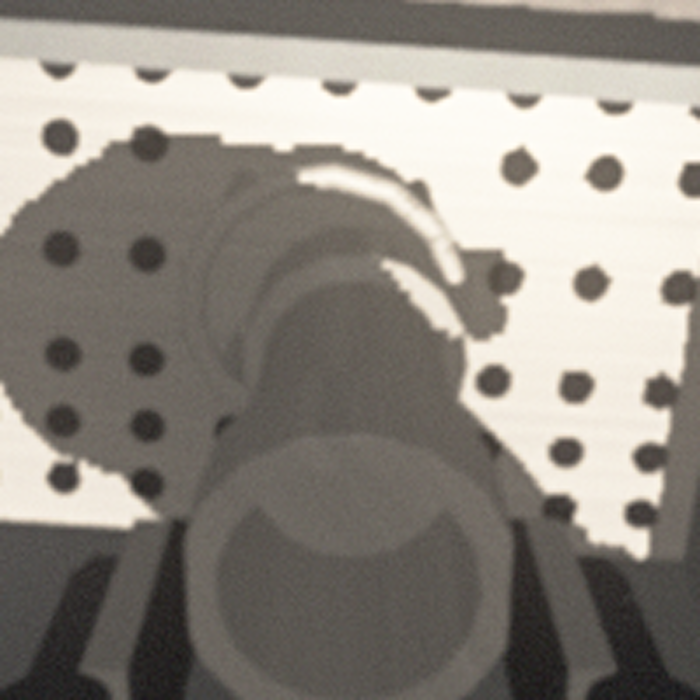

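```bash
python3 - <<'E'
from h import *
import pickle
c=pickle.load(open("c7.pkl","rb"));w=c["wrist"]
f=lambda x,y:(180+x/3.5,120+y/3.5)
print("ring",onz(w,[f(328,303)],.057),onz(w,[f(188,303),f(468,303)],.057))
for z in (.07,.079,.088): print("tube",onz(w,[f(356,361)],z),np.diff(onz(w,[f(245,361),f(468,361)],z)[:,0]))
print("top", onz(w,[f(349,586)],.189))
print(proj(w,[[.5465,.2329,.079],[.5465,.2329,.189]])) 
E
```

```text
ring [[0.5483 0.2339 0.057 ]] [[0.5816 0.2342 0.057 ]
 [0.515  0.2336 0.057 ]]
tube [[0.5416 0.2437 0.07  ]] [-0.0513]
tube [[0.5417 0.2403 0.079 ]] [-0.0495]
tube [[0.5418 0.2369 0.088 ]] [-0.0476]
top [[0.5433 0.2301 0.189 ]]
[[275.5357 214.1284]
 [272.7849 292.5632]]
```

Emit:
play_rows([
  [[0.2,-0.07,0,-0.004,0,0,1],[0,0,0,0,0,0,1],[0,0,-0.2,0,0,0,1],[0,0,-0.2,0,0,0,1],[0,0,0,0,0,0,1],[0,0,0,0,0,0,1],[0,0,0,0,0,0,1],[0,0,0,0,0,0,1]],
])

```text
time: 14.53
tool_pos: [0.5534, 0.2324, 0.1497]
orientation: [[0.008, 0.009, -1.0], [0.002, -1.0, -0.009], [-1.0, -0.002, -0.008]]
ft_force: [0.6, 0.6, -2.2]
width: 0.502
```

```bash
python3 snap.py 8 wrist side top; python3 - <<'E'
from h import *
import pickle
c=pickle.load(open("c8.pkl","rb"))
crop(c["wrist"],180,120,380,320,3.5,"pics/w8c.png")
E
```

```text
14.6833 [ 0.7337  0.0337 -0.03    0.0039 -1.4994 -0.7248] [0.5534 0.2324 0.1499] 0.5022556759620636 [ 0.1343 -0.0658 -3.428 ]
```

View pics/w8c.png

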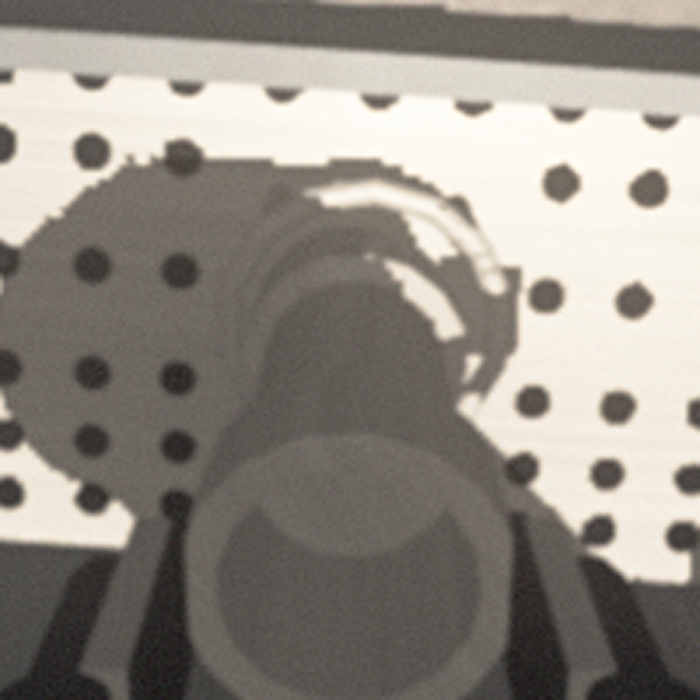

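```bash
python3 - <<'E'
from h import *
import pickle
c=pickle.load(open("c8.pkl","rb"));w=c["wrist"]
f=lambda x,y:(180+x/3.5,120+y/3.5)
print("ring",onz(w,[f(372,321)],.057))
for z in (.07,.08): print("tube",onz(w,[f(356,361)],z))
print("top", onz(w,[f(349,586)],.18), "tcp axis px",(proj(w,[.5534,.2324,.07])[0]-[180,120])*3.5)
E
```

```text
ring [[0.5474 0.2336 0.057 ]]
tube [[0.5511 0.2387 0.07  ]]
tube [[0.5511 0.2351 0.08  ]]
top [[0.5521 0.2299 0.18  ]] tcp axis px [345.8158 333.8751]
```

Emit:
play_rows([
  [[-0.11,0.11,0,0,0.002,0,1],[0,0,0,0,0,0,1],[0,0,-0.3,0,0,0,1],[0,0,-0.4,0,0,0,1],[0,0,-0.3,0,0,0,1],[0,0,0,0,0,0,1],[0,0,0,0,0,0,1],[0,0,0,0,0,0,1]],
])

```text
time: 15.35
tool_pos: [0.5489, 0.2358, 0.1153]
orientation: [[-0.0, 0.009, -1.0], [0.002, -1.0, -0.009], [-1.0, -0.002, 0.0]]
ft_force: [-0.2, -0.4, -2.7]
width: 0.5
```

```bash
python3 snap.py 9 wrist side top; python3 - <<'E'
from h import *
import pickle
c=pickle.load(open("c9.pkl","rb"))
crop(c["wrist"],180,120,380,320,3.5,"pics/w9c.png")
E
```

```text
15.5 [ 0.74    0.042  -0.0808 -0.0011 -1.4456 -0.7307] [0.5494 0.2361 0.1163] 0.4992685417895048 [ 0.8257  0.3934 -3.835 ]
```

View pics/w9c.png

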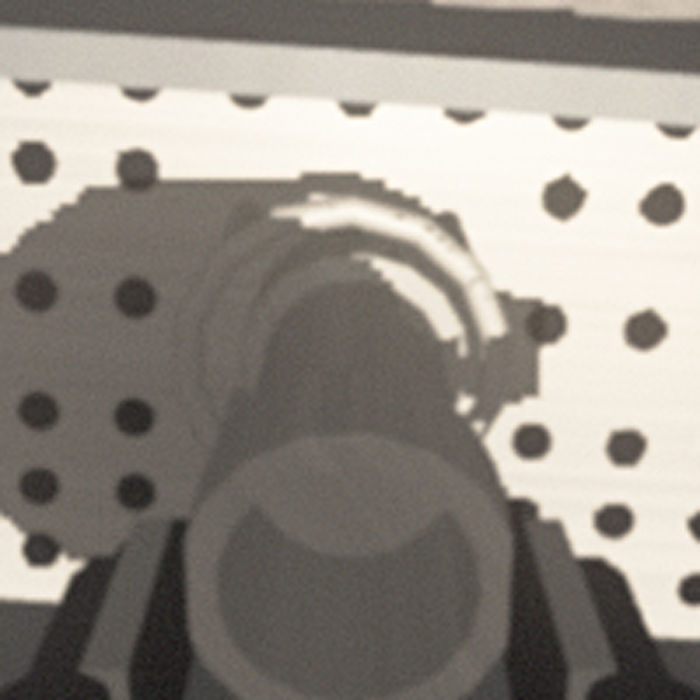

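Emit:
play_rows([
  [[0,0,-0.25,0,0,0,1],[0,0,-0.2,0,0,0,1],[0,0,0,0,0,0,1],[0,0,0,0,0,0,1],[0,0,0,0,0,0,1],[0,0,0,0,0,0,1],[0,0,0,0,0,0,1],[0,0,0,0,0,0,1]],
])

```text
time: 16.17
tool_pos: [0.55, 0.2364, 0.1027]
orientation: [[0.003, 0.009, -1.0], [0.004, -1.0, -0.009], [-1.0, -0.004, -0.003]]
ft_force: [-0.2, 0.5, -3.2]
width: 0.501
```

Emit:
play_rows([
  [[-0.02,0,-0.09,0,0,0,1],[0,0,0,0,0,0,1],[0,0,0,0,0,0,1],[0,0,0,0,0,0,-1],[0,0,0,0,0,0,-1],[0,0,0,0,0,0,-1],[0,0,0,0,0,0,-1],[0,0,0,0,0,0,-1]],
])

```text
time: 16.83
tool_pos: [0.5512, 0.2369, 0.1033]
orientation: [[0.009, 0.009, -1.0], [0.006, -1.0, -0.009], [-1.0, -0.006, -0.009]]
ft_force: [0.1, 0.3, -0.5]
width: 0.999
```

Emit:
play_rows([
  [[0,0,0,0,0,0,-1],[0,0,0,0,0,0,-1],[0,0,0.4,0,0,0,-1],[0,0,0.7,0,0,0,-1],[0,0,0.8,0,0,0,-1],[0,0,0.8,0,0,0,-1],[0,0,0.8,0,0,0,-1],[0,0,0.8,0,0,0,-1]],
])

```text
time: 17.5
tool_pos: [0.5481, 0.2347, 0.235]
orientation: [[0.001, 0.009, -1.0], [-0.0, -1.0, -0.009], [-1.0, 0.0, -0.001]]
ft_force: [0.3, -0.3, 1.1]
width: 0.999
```

```bash
python3 snap.py 10 wrist side top
```

```text
17.65 [ 0.7407  0.0327  0.1278  0.0012 -1.6602 -0.7314] [0.5492 0.2353 0.2368] 1.0000719364144257 [-0.3548 -0.3307 -1.7187]
```

View pics/wrist10.png

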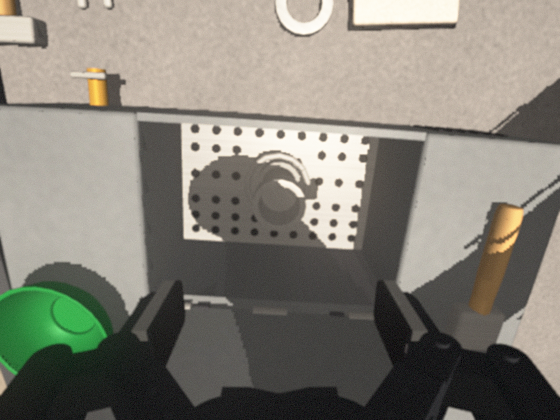

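Emit:
play_rows([
  [[0.02,-0.4,0.1,0,0,0,-1],[0.05,-0.8,0.1,0,0,-0.004,-1],[0.05,-0.9,0,0,0,-0.004,-1],[0.05,-0.9,0,0,0,-0.004,-1],[0.05,-0.9,0,0,0,-0.004,-1],[0.05,-0.9,0,0,0,-0.004,-1],[0.05,-0.9,0,0,0,-0.004,-1],[0.05,-0.9,0,0,0,-0.004,-1]],
])

```text
time: 18.32
tool_pos: [0.5566, 0.0302, 0.24]
orientation: [[-0.002, -0.074, -0.997], [-0.0, -0.997, 0.074], [-1.0, 0.001, 0.002]]
ft_force: [1.2, -0.7, 0.3]
width: 1.0
```

Emit:
play_rows([
  [[0.05,-0.9,0,0,0,-0.004,-1],[0.05,-0.9,0,0,0,-0.004,-1],[0.05,-0.9,-0.2,0,0,-0.004,-1],[0.05,-0.9,-0.3,0,0,0,-1],[0.05,-0.7,-0.3,0,0,0,-1],[0.05,-0.4,-0.2,0,0,0,-1],[0,0,0,0,0,0,-1],[0,0,0,0,0,0,-1]],
])

```text
time: 18.98
tool_pos: [0.5601, -0.1276, 0.2072]
orientation: [[-0.008, -0.122, -0.992], [-0.002, -0.992, 0.122], [-1.0, 0.003, 0.008]]
ft_force: [-0.5, 0.7, 0.4]
width: 0.998
```

```bash
python3 snap.py 11 wrist side top
```

```text
19.1333 [ 0.1285 -0.0208  0.0215  0.0013 -1.6203 -0.2489] [ 0.5607 -0.1262  0.2079] 1.0017331503695777 [ 0.532   0.1943 -0.1661]
```

View pics/wrist11.png

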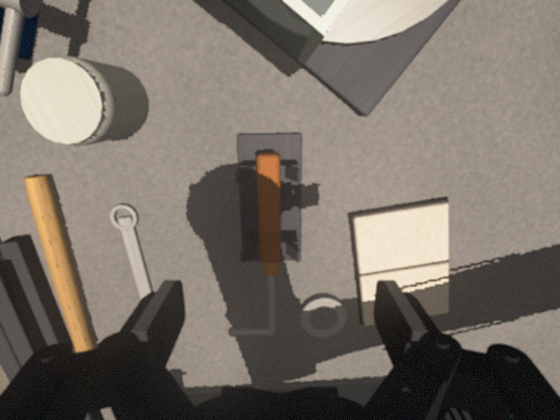

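View pics/side11.png

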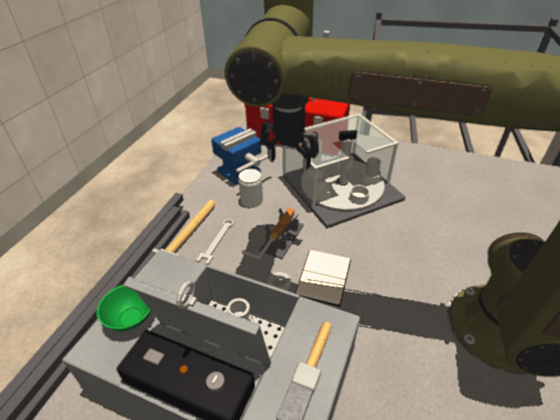

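View pics/top11.png

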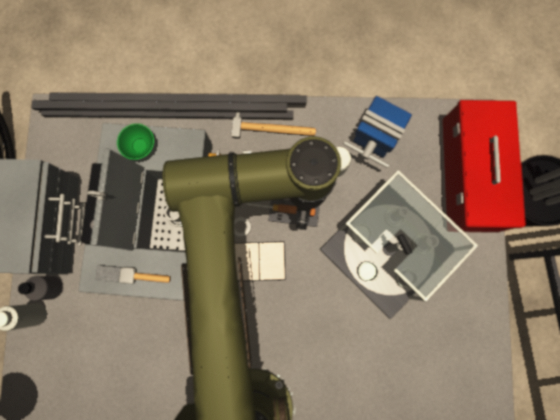

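```bash
python3 - <<'E'
from h import *
import pickle
c=pickle.load(open("c11.pkl","rb"));w=c["wrist"]
crop(w,220,120,320,345,2.6,"pics/w11c.png")
p=onz(w,[(238,134),(302,133),(300,262),(239,262)],.008);print(p,p.mean(0))
im=cv2.cvtColor(w["image"],cv2.COLOR_RGB2HSV);m=cv2.inRange(im,(5,150,60),(16,255,255))
m[:, :220]=0;m[:,320:]=0;m[:130]=0;m[280:]=0
ys,xs=np.nonzero(m);r=cv2.minAreaRect(np.c_[xs,ys].astype(np.float32));print(r,ys.min(),ys.max())
b=cv2.boxPoints(r);b=b[np.argsort(b[:,1])];u=[b[:2].mean(0),b[2:].mean(0)];q=onz(w,u,.067);print(q,np.degrees(np.arctan2(*(q[1]-q[0])[1::-1])))
print(proj(w,[.5692,-.0997,.067]))
E
```

```text
[[ 0.5947 -0.1842  0.008 ]
 [ 0.5271 -0.1767  0.008 ]
 [ 0.5449 -0.0261  0.008 ]
 [ 0.6178 -0.0354  0.008 ]] [ 0.5711 -0.1056  0.008 ]
((269.995849609375, 213.39743041992188), (118.94068908691406, 22.487865447998047), 87.64669799804688) 154 273
[[ 0.5638 -0.1674  0.067 ]
 [ 0.5751 -0.0472  0.067 ]] 84.66075994202843
[[271.4025 224.253 ]]
```

View pics/w11c.png

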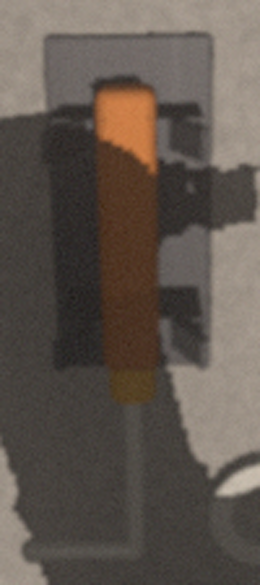

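Emit:
play_rows([
  [[0.15,0.45,-0.3,0,0,0.003,-1],[0.15,0.45,-0.6,0,0,0.002,-1],[0,0,-0.8,0,0,0,-1],[0,0,-0.8,0,0,0,-1],[0,0,-0.8,0,0,0,-1],[0,0,-0.4,0,0,0,-1],[0,0,0,0,0,0,-1],[0,0,0,0,0,0,-1]],
])

```text
time: 19.8
tool_pos: [0.5721, -0.0881, 0.0956]
orientation: [[0.001, -0.092, -0.996], [-0.001, -0.996, 0.092], [-1.0, 0.001, -0.001]]
ft_force: [0.6, 0.3, 0.2]
width: 0.999
```

Emit:
play_rows([
  [[-0.06,-0.33,0,0,0,0,-1],[0,0,-0.2,0,0,0,-1],[0,0,-0.5,0,0,0,-1],[0,0,-0.5,0,0,0,-1],[0,0,-0.5,0,0,0,-1],[0,0,-0.2,0,0,0,-1],[0,0,0,0,0,0,-1],[0,0,0,0,0,0,-1]],
])

```text
time: 20.47
tool_pos: [0.5762, -0.0993, 0.0473]
orientation: [[0.018, -0.092, -0.996], [-0.001, -0.996, 0.092], [-1.0, -0.0, -0.018]]
ft_force: [-0.7, -0.6, 0.5]
width: 0.992
```

```bash
python3 snap.py 12 wrist side
```

```text
20.5667 [ 0.1752  0.0232 -0.229   0.0047 -1.3001 -0.2681] [ 0.5764 -0.0992  0.0477] 0.9971748892734359 [-0.6189 -0.4734  0.0567]
```

View pics/wrist12.png

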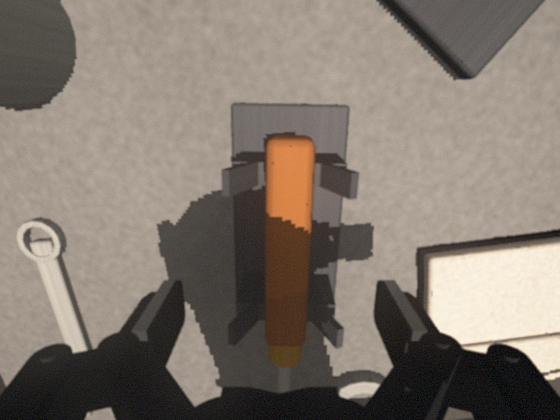

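Emit:
play_rows([
  [[-0.19,0,-0.15,0,0.005,0,-1],[0,0,-0.2,0,0,0,-1],[0,0,0,0,0,0,-1],[0,0,0,0,0,0,-1],[0,0,0,0,0,0,-1],[0,0,0,0,0,0,-1],[0,0,0,0,0,0,-1],[0,0,0,0,0,0,-1]],
])

```text
time: 21.23
tool_pos: [0.5717, -0.0992, 0.0391]
orientation: [[0.006, -0.091, -0.996], [-0.001, -0.996, 0.091], [-1.0, 0.001, -0.006]]
ft_force: [-0.7, 0.4, -0.2]
width: 1.002
```

Emit:
play_rows([
  [[-0.04,0,-0.1,0,0.001,0,-1],[0,0,0,0,0,0,1],[0,0,0,0,0,0,1],[0,0,0,0,0,0,1],[0,0,0,0,0,0,1],[0,0,0,0,0,0,1],[0,0,0,0,0,0,1],[0,0,0,0,0,0,1]],
], force=100)

```text
time: 21.9
tool_pos: [0.5708, -0.0992, 0.0366]
orientation: [[0.004, -0.091, -0.996], [-0.001, -0.996, 0.091], [-1.0, 0.001, -0.004]]
ft_force: [0.6, 0.0, -1.6]
width: 0.221
```

Emit:
play_rows([
  [[0,0,0,0,0,0,1],[0,0,0.3,0,0,0,1],[0,0,0.6,0,0,0,1],[0,0,0.7,0,0,0,1],[0,0,0.8,0,0,0,1],[0,0,0.8,0,0,0,1],[0,0,0.8,0,0,0,1],[0,0,0.8,0,0,0,1]],
], force=100)

```text
time: 22.57
tool_pos: [0.5638, -0.0989, 0.179]
orientation: [[-0.015, -0.092, -0.996], [-0.0, -0.996, 0.092], [-1.0, 0.002, 0.015]]
ft_force: [1.1, 0.4, -1.3]
width: 0.219
```

```bash
python3 snap.py 13 wrist side top;python3 - <<'E'
from h import *
import pickle
c=pickle.load(open("c11.pkl","rb"))
crop(c["top"],80,175,130,215,12,"pics/t11r.png")
crop(c["side"],160,265,220,315,12,"pics/s11r.png")
E
```

```text
22.7167 [ 0.1752 -0.0214 -0.0276 -0.0015 -1.574  -0.2672] [ 0.5652 -0.0989  0.1806] 0.21718528320299907 [-0.6427  1.1846 -2.2091]
```

View pics/t11r.png

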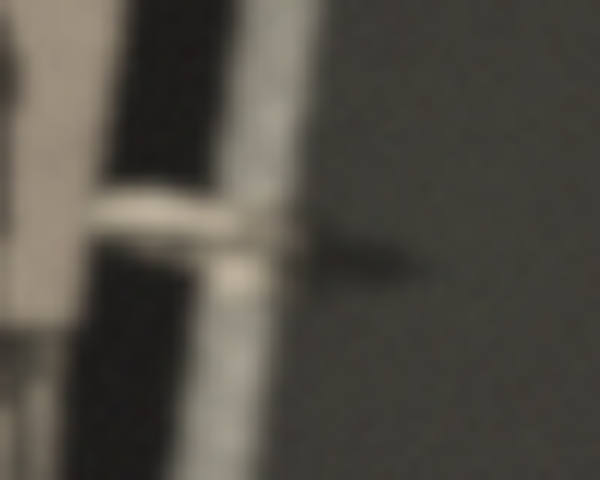

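View pics/s11r.png

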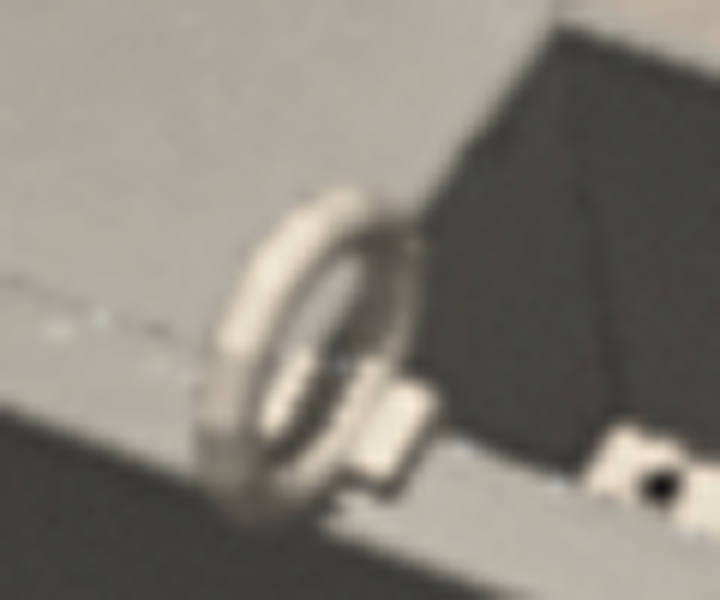

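View pics/side13.png

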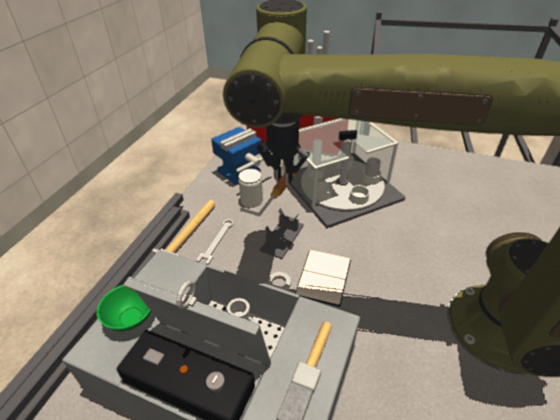

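View pics/wrist13.png

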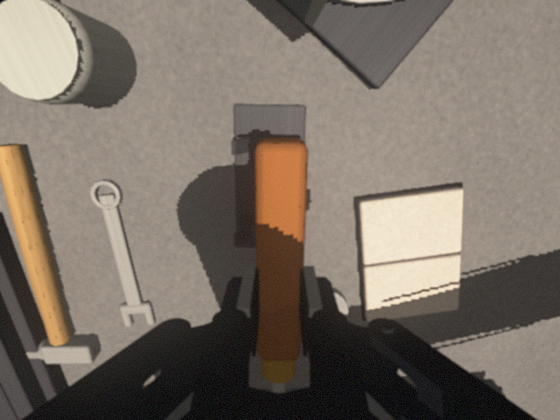

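```bash
python3 - <<'E'
from h import *
import pickle
c=pickle.load(open("c11.pkl","rb"))
p,e=tri(c["top"],(95.8,193.5),c["side"],(185.9,294.6));print(p,e)
o=np.array([.5524,.3134]);X=np.array([.0557,.9984])
h=np.array([.548,.2338])+.08*X
for oo in(o,h):
  wx=(p[:2]-oo)@X; wy=(p[:2]-oo)@[-X[1],X[0]]; th=np.arctan2(p[2]-.146,.015-wx);print(oo,wx,wy,th,np.hypot(p[2]-.146,.015-wx))
E
```

```text
[0.5576 0.3697 0.333 ] 0.0009310808582649329
[0.5524 0.3134] 0.05644880549664019 -0.0020212004391610685 1.7889508185078742 0.191512938639352
[0.5525 0.3137] 0.056174121496640195 -0.0019804404391610127 1.7875500949611856 0.19145367708717945
```

Emit:
play_rows([
  [[-0.2,0.3,0.5,0,-0.004,0.002,1],[-0.25,0.5,0.5,0,0,0.002,1],[-0.25,0.7,0.5,0,0,0.002,1],[-0.25,0.8,0.5,0,0,0.002,1],[-0.25,0.8,0.5,0,0,0.002,1],[-0.25,0.8,0.5,0,0,0.002,1],[-0.25,0.8,0.5,0,0,0,1],[-0.25,0.8,0.5,0,0,0,1]],
])

```text
time: 23.38
tool_pos: [0.4979, 0.0688, 0.2901]
orientation: [[-0.023, -0.06, -0.998], [-0.002, -0.998, 0.06], [-1.0, 0.003, 0.023]]
ft_force: [0.6, 0.7, -0.9]
width: 0.222
```

Emit:
play_rows([
  [[-0.25,0.8,0.3,0,0,0,1],[-0.25,0.8,0.3,0,0,0,1],[-0.25,0.8,0.2,0,0,0,1],[-0.25,0.6,0.2,0,0,0,1],[0,0.3,0,0,0,0,1],[0,0,0,0,0,0,1],[0,0,0,0,0,0,1],[0,0,0,0,0,0,1]],
])

```text
time: 24.05
tool_pos: [0.4627, 0.1763, 0.3164]
orientation: [[-0.032, -0.053, -0.998], [-0.005, -0.999, 0.053], [-0.999, 0.007, 0.032]]
ft_force: [0.2, -1.6, -1.2]
width: 0.217
```

Emit:
play_rows([
  [[0.1,0.2,0,0.001,-0.004,0,1],[0.1,0.4,0,0,-0.004,0,1],[0.1,0.5,0,0,-0.002,0,1],[0.1,0.5,0,0,0,0,1],[0,0.4,0,0,0,0,1],[0,0,0,0,0,0,1],[0,0,0,0,0,0,1],[0,0,0,0,0,0,1]],
])

```text
time: 24.72
tool_pos: [0.4766, 0.2418, 0.3136]
orientation: [[-0.001, -0.056, -0.998], [-0.005, -0.998, 0.056], [-1.0, 0.005, 0.001]]
ft_force: [0.2, -0.1, -0.8]
width: 0.225
```

```bash
python3 snap.py 14 wrist side top;python3 - <<'E'
from h import *
import pickle
c=pickle.load(open("c14.pkl","rb"))
crop(c["top"],80,140,220,280,4,"pics/t14r.png")
crop(c["side"],130,230,290,350,4.8,"pics/s14r.png")
E
```

```text
24.8667 [ 0.8468 -0.0952  0.1445  0.0027 -1.8137 -0.9032] [0.4767 0.241  0.314 ] 0.2216615312330437 [ 0.0444 -1.1749 -1.0422]
```

View pics/t14r.png

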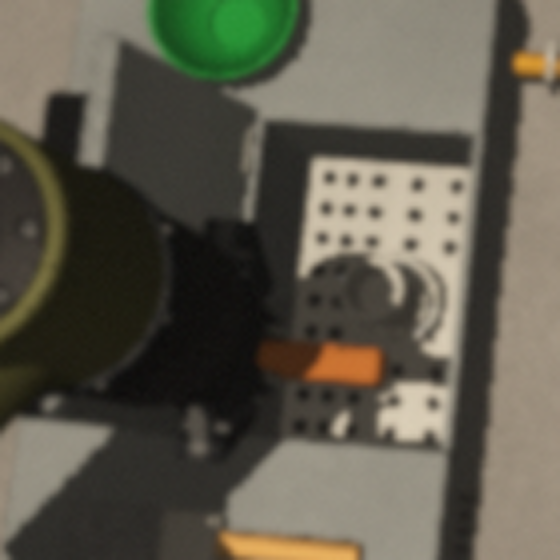

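View pics/s14r.png

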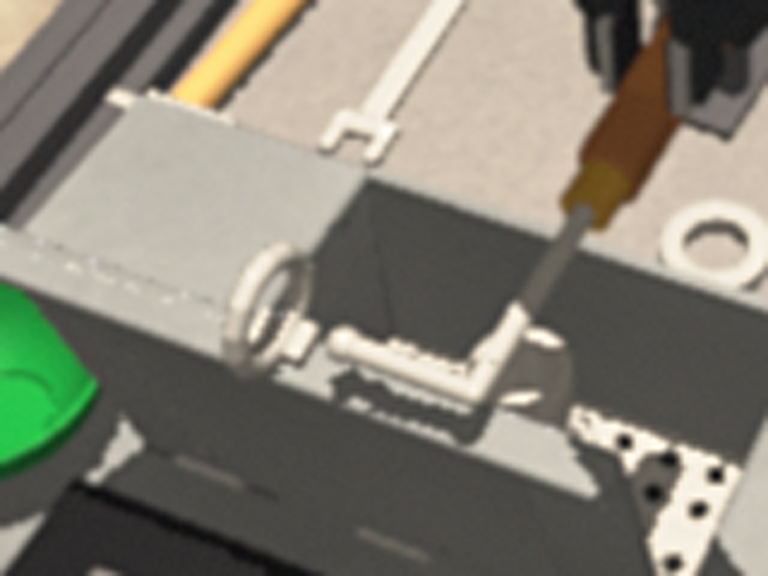

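```bash
python3 - <<'E'
from h import *
import pickle
c=pickle.load(open("c14.pkl","rb"));s=c["side"]
f=lambda x,y:(130+x/4.8,230+y/4.8)
tcp=np.array([.4767,.241,.314]);xp=np.array([.056,.998,.005]);hy=np.array([.998,-.056,0])
el=tcp+.1317*xp+[0,0,.0194];tip=el+.045*hy
print(el,tip,proj(s,[el,tip,[.5565,.3697,.333]]),f(480,385),f(340,342),f(270,308))
M=s["cam_to_world"]
o,d=ray(s,[f(480,385)]);d=d[0]
# where ray meets z of el, and plane y
t=(el[1]-o[1])/d[1];print("elbow at y",o+t*d); t=(el[2]-o[2])/d[2];print("at z",o+t*d)
E
```

```text
[0.4841 0.3724 0.3341] [0.529  0.3699 0.3341] [[229.449  309.1712]
 [202.4805 299.4   ]
 [186.198  294.7453]] (230.0, 310.20833333333337) (200.83333333333334, 301.25) (186.25, 294.1666666666667)
elbow at y [0.4834 0.3724 0.3318]
at z [0.4826 0.3738 0.3341]
```

Emit:
play_rows([
  [[0.2,0,0,0,0,0,1],[0.3,-0.02,0,0,0,0,1],[0.35,-0.02,0,0,0,0,1],[0.35,-0.02,0,0,0,0,1],[0.2,0,0,0,0,0,1],[0.1,0,0,0,0,0,1],[0,0,0,0,0,0,1],[0,0,0,0,0,0,1]],
])

```text
time: 25.53
tool_pos: [0.5279, 0.2368, 0.3143]
orientation: [[0.001, -0.06, -0.998], [-0.004, -0.998, 0.06], [-1.0, 0.004, -0.001]]
ft_force: [0.3, -0.3, -1.9]
width: 0.219
```

```bash
python3 snap.py 15 side top;python3 - <<'E'
from h import *
import pickle
c=pickle.load(open("c15.pkl","rb"))
crop(c["side"],130,230,290,350,4.8,"pics/s15r.png")
E
```

```text
25.6333 [ 0.7709  0.0207  0.2577  0.0032 -1.8097 -0.8301] [0.5275 0.2369 0.3144] 0.21720296173084597 [ 0.6309 -0.7238 -2.1094]
```

View pics/s15r.png

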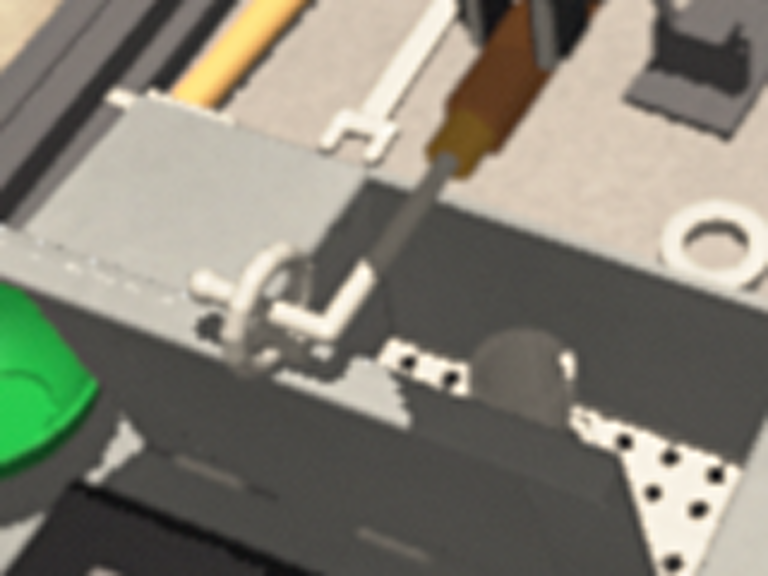

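Emit:
play_rows([
  [[-0.02,-0.3,0.02,0,0,0,1],[-0.03,-0.45,0.02,0,0,0,1],[-0.03,-0.5,0.02,0,0,0,1],[-0.03,-0.5,0,0,0,0,1],[-0.03,-0.5,-0.1,0,0,0,1],[-0.03,-0.5,-0.1,0,0,0,1],[-0.03,-0.5,-0.14,0,0,0,1],[-0.03,-0.4,-0.15,0,0,0,1]],
])

```text
time: 26.3
tool_pos: [0.5185, 0.1201, 0.3021]
orientation: [[0.005, -0.055, -0.998], [0.003, -0.998, 0.055], [-1.0, -0.004, -0.005]]
ft_force: [0.4, 2.2, -2.9]
width: 0.213
```

Emit:
play_rows([
  [[0,-0.4,-0.2,0,0,0,1],[0,-0.42,-0.23,0,0,0,1],[0,-0.4,-0.28,0,0,0,1],[0,-0.38,-0.32,0,0,0,1],[-0.02,-0.35,-0.34,0,0,0,1],[-0.02,-0.32,-0.36,0,0,0,1],[-0.02,-0.3,-0.38,0,0,0,1],[-0.02,-0.28,-0.4,0,0,0,1]],
])

```text
time: 26.97
tool_pos: [0.5132, 0.0241, 0.2196]
orientation: [[0.003, -0.055, -0.998], [0.007, -0.998, 0.055], [-1.0, -0.007, -0.002]]
ft_force: [1.7, 8.2, -3.5]
width: 0.218
```

Emit:
play_rows([
  [[0.03,0.1,-0.3,-0.001,0,0,1],[0.03,-0.05,-0.38,-0.001,0,0,1],[0,-0.1,-0.38,0,0,0,1],[0,-0.1,-0.38,0,0,0,1],[0,-0.08,-0.35,0,0,0,1],[0,-0.02,-0.3,0,0,0,1],[0,0,-0.2,0,0,0,1],[0,0,0,0,0,0,1]],
])

```text
time: 27.63
tool_pos: [0.513, 0.0107, 0.1417]
orientation: [[-0.001, -0.058, -0.998], [-0.005, -0.998, 0.058], [-1.0, 0.005, 0.001]]
ft_force: [-0.7, -0.6, -1.4]
width: 0.219
```

```bash
python3 snap.py 16 side top;python3 - <<'E'
from h import *
import pickle
c=pickle.load(open("c16.pkl","rb"))
crop(c["side"],130,190,350,370,3.6,"pics/s16r.png")
E
```

```text
27.7333 [ 0.4171 -0.1907 -0.2539  0.0043 -1.5096 -0.4751] [0.5134 0.0108 0.1432] 0.2186399604844431 [ 0.6375 -0.4918 -0.7851]
```

View pics/s16r.png

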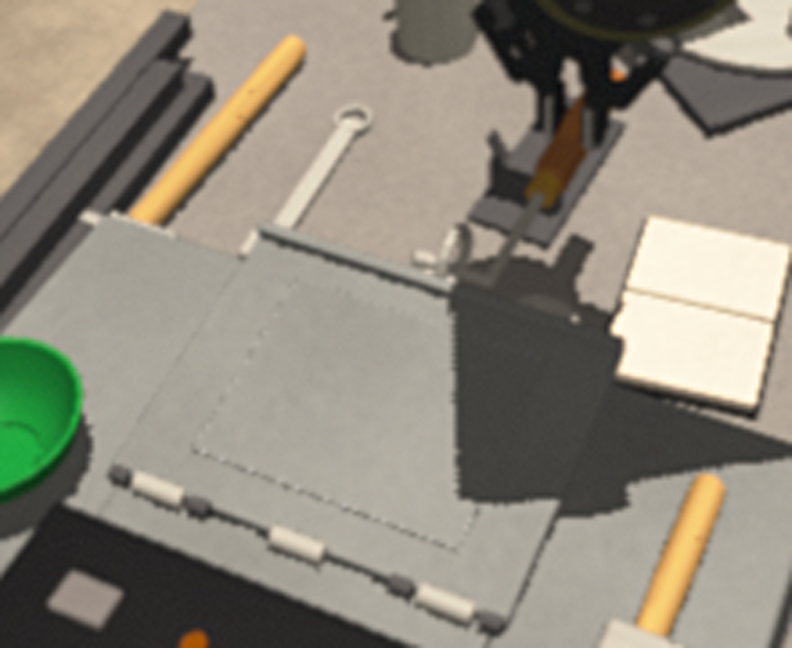

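Emit:
play_rows([
  [[0,-0.05,-0.25,-0.001,0,0,1],[0,-0.05,-0.3,0,0,0,1],[0,0,-0.3,0,0,0,1],[0,0,-0.1,0,0,0,1],[0,0,0,0,0,0,1],[0,0,0,0,0,0,1],[0,0,0,0,0,0,1],[0,0,0,0,0,0,1]],
])

```text
time: 28.4
tool_pos: [0.5152, 0.0084, 0.1149]
orientation: [[0.006, -0.057, -0.998], [-0.007, -0.998, 0.057], [-1.0, 0.006, -0.006]]
ft_force: [-1.0, 0.5, 0.6]
width: 0.217
```

```bash
python3 snap.py 17 side top;python3 - <<'E'
from h import *
import pickle
c=pickle.load(open("c17.pkl","rb"))
crop(c["side"],130,190,350,370,3.6,"pics/s17r.png")
E
```

```text
28.5 [ 0.4141 -0.1853 -0.3022  0.0084 -1.4514 -0.4717] [0.5152 0.0085 0.1149] 0.21948634346774373 [-0.2602 -0.4254 -0.115 ]
```

View pics/s17r.png

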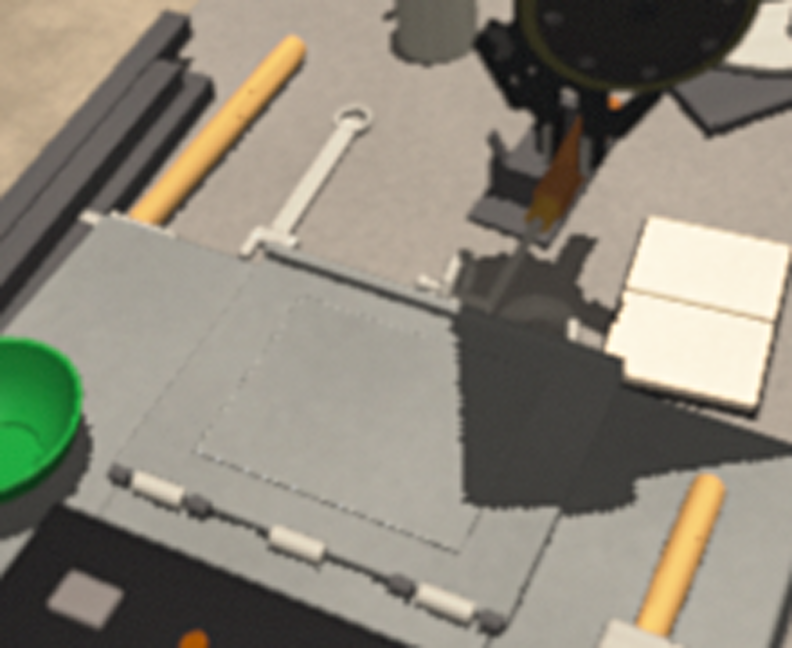

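Emit:
play_rows([
  [[0,0,-0.2,-0.001,0.002,0,1],[0,0,-0.2,0,0,0,1],[0,0,-0.1,0,0,0,1],[0,0,-0.1,0,0,0,1],[0,0,0,0,0,0,1],[0,0,0,0,0,0,1],[0,0,0,0,0,0,1],[0,0,0,0,0,0,1]],
])

```text
time: 29.17
tool_pos: [0.5185, 0.0085, 0.1006]
orientation: [[0.009, -0.056, -0.998], [-0.009, -0.998, 0.056], [-1.0, 0.008, -0.009]]
ft_force: [-1.5, 0.4, 5.6]
width: 0.219
```

```bash
python3 snap.py 18 side top;python3 - <<'E'
from h import *
import pickle
c=pickle.load(open("c18.pkl","rb"))
crop(c["side"],220,230,300,290,8,"pics/s18r.png")
s=c["side"]
X=np.array([.0557,.9984]);o=np.array([.5524,.3134])+.0*X
r=np.r_[o-.177*X,.146];print(r,proj(s,r),(proj(s,r)-[220,230])*8)
E
```

```text
29.2667 [ 0.414  -0.1747 -0.3204  0.0117 -1.4203 -0.4719] [0.5185 0.0086 0.1005] 0.216194038335897 [-0.8279 -1.0606  4.1079]
[0.5425 0.1367 0.146 ] [[257.98   266.9795]] [[303.8401 295.8356]]
```

View pics/s18r.png

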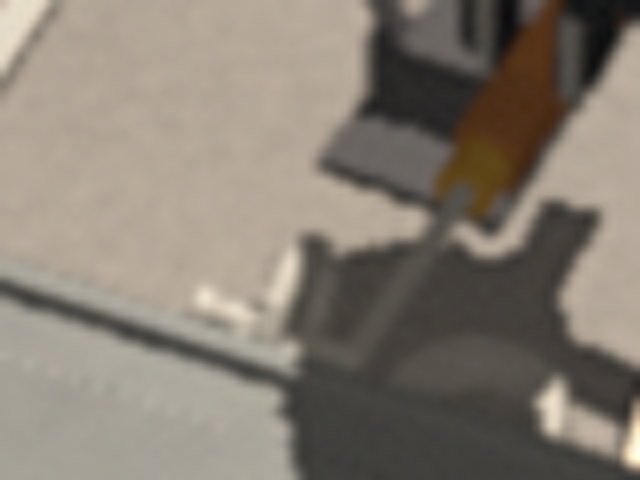

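```bash
python3 - <<'E'
from h import *
import pickle
a=pickle.load(open("c17.pkl","rb"))["side"];b=pickle.load(open("c18.pkl","rb"))["side"];c16=pickle.load(open("c16.pkl","rb"))["side"]
f=lambda c:cv2.resize(c["image"][245:275,195:265,::-1],None,fx=9,fy=8,interpolation=cv2.INTER_CUBIC)
cv2.imwrite("pics/d18.png",np.vstack([f(a),f(b)]))
X=np.array([.0557,.9984]);Y=np.array([-.9984,.0557]);o=np.array([.5524,.3134])
for th in (0,.03,.1):
    P=[]
    for wy in (-118,-60,-20):
        r=.170; n=.013
        wx=.015-r*np.cos(th)+n*np.sin(th); z=.146+r*np.sin(th)+n*np.cos(th)
        P.append(np.r_[o+wx*X+wy/1000*Y,z])
    print(th,((proj(b,P)-[195,245])*[9,8]).round())
E
```

```text
0 [[ 95.  78.]
 [302. 138.]
 [450. 180.]]
0.03 [[ 91.  66.]
 [299. 126.]
 [448. 169.]]
0.1 [[ 81.  41.]
 [292. 101.]
 [441. 144.]]
```

View pics/d18.png

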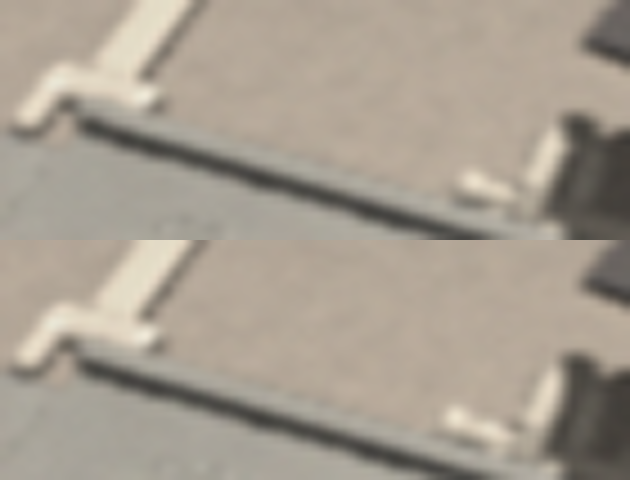

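Emit:
play_rows([
  [[0,0,0.2,0.001,0.001,0,1],[0,0,0.1,0,0,0,1],[0,0,0,0,0,0,1],[0,0,0,0,0,0,1],[0,0,0,0,0,0,1],[0,0,0,0,0,0,1],[0,0,0,0,0,0,1],[0,0,0,0,0,0,1]],
])

```text
time: 29.93
tool_pos: [0.5172, 0.0086, 0.107]
orientation: [[0.0, -0.057, -0.998], [-0.006, -0.998, 0.057], [-1.0, 0.006, -0.001]]
ft_force: [0.2, 0.2, 0.4]
width: 0.219
```

```bash
python3 snap.py 19 side top wrist;python3 - <<'E'
from h import *
import pickle
c=pickle.load(open("c19.pkl","rb"))
crop(c["side"],220,220,310,290,8,"pics/s19r.png")
E
```

```text
30.0833 [ 0.4106 -0.1719 -0.3039  0.0057 -1.4407 -0.4684] [0.5172 0.0086 0.1071] 0.21574389727309676 [0.3622 0.5051 1.2303]
```

View pics/s19r.png

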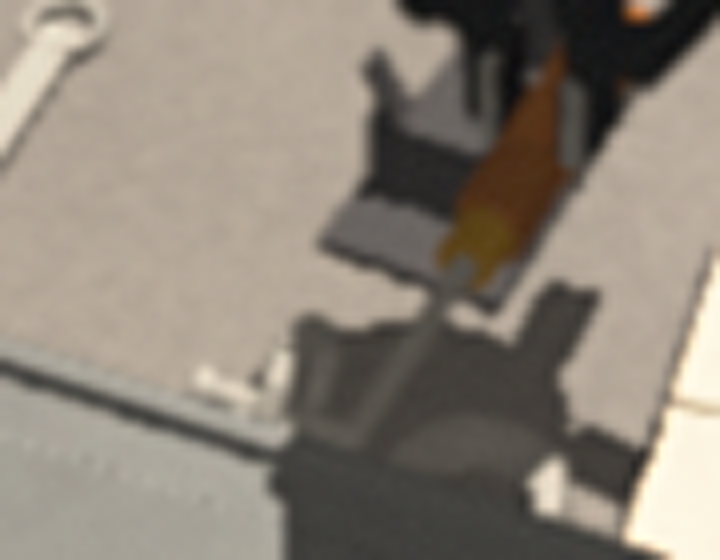

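View pics/wrist19.png

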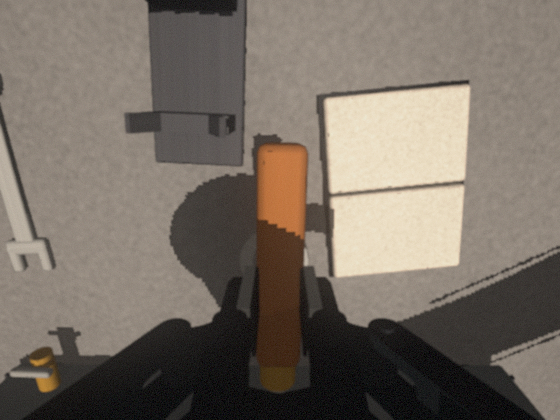

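```bash
python3 - <<'E'
from h import *
import pickle
s=pickle.load(open("c19.pkl","rb"))["side"]
hy=np.array([.998,-.056,0]);r=np.array([.5425,.1367,.146])
for dz in (-.01,0,.01):
  P=[r+[0,0,dz]+.0225*hy, r+[0,0,dz]-.0225*hy]; print(dz,((proj(s,P)-[220,220])*8).round())
t=np.array([.5172,.0086,.107]);xp=np.array([.057,.998,0])
for pit in (0,.05,.11,.15):
  e=t+np.r_[0,0,.0194]+.1317*(xp*np.cos(pit)+np.r_[0,0,np.sin(pit)]); print(pit,e,((proj(s,[e,e+.045*hy])-[220,220])*8).round())
E
```

```text
-0.01 [[232. 376.]
 [380. 424.]]
0 [[230. 352.]
 [379. 400.]]
0.01 [[228. 328.]
 [378. 376.]]
0 [0.5247 0.14   0.1264] [[362. 447.]
 [216. 400.]]
0.05 [0.5247 0.1399 0.133 ] [[362. 432.]
 [215. 384.]]
0.11 [0.5247 0.1392 0.1409] [[362. 411.]
 [214. 364.]]
0.15 [0.5246 0.1386 0.1461] [[362. 397.]
 [214. 350.]]
```

Emit:
play_rows([
  [[0,0,0.2,0.001,0,0,1],[0,0,0.1,0,0,0,1],[0,0,0,0,0,0,1],[0,0,0,0,0,0,1],[0,0,0,0,0,0,1],[0,0,0,0,0,0,1],[0,0,0,0,0,0,1],[0,0,0,0,0,0,1]],
])

```text
time: 30.75
tool_pos: [0.5155, 0.008, 0.1151]
orientation: [[-0.004, -0.057, -0.998], [-0.004, -0.998, 0.057], [-1.0, 0.004, 0.004]]
ft_force: [0.4, -0.6, -1.7]
width: 0.223
```

```bash
python3 snap.py 20 side top;python3 - <<'E'
from h import *
import pickle
c=pickle.load(open("c20.pkl","rb"))
crop(c["side"],220,220,310,290,8,"pics/s20r.png")
crop(c["top"],150,130,280,260,4.5,"pics/t20r.png")
E
```

```text
30.85 [ 0.408  -0.1742 -0.2898  0.0019 -1.4608 -0.4652] [0.5155 0.008  0.1151] 0.22169396639549147 [ 0.2659 -0.765  -1.1023]
```

View pics/s20r.png

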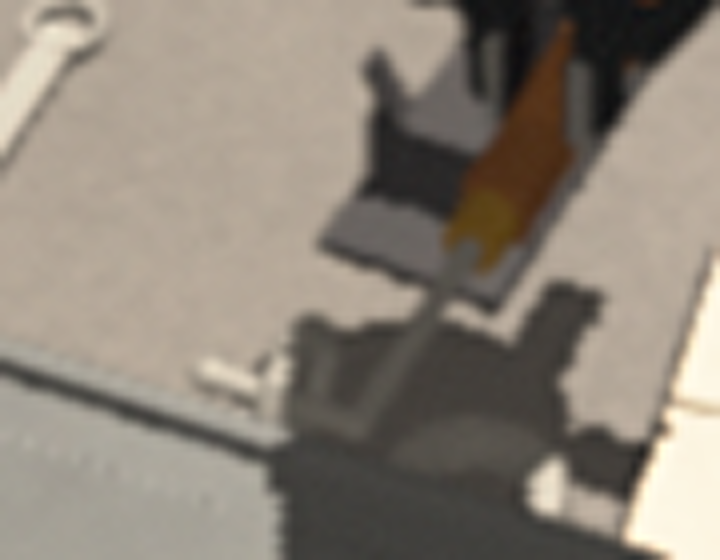

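View pics/t20r.png

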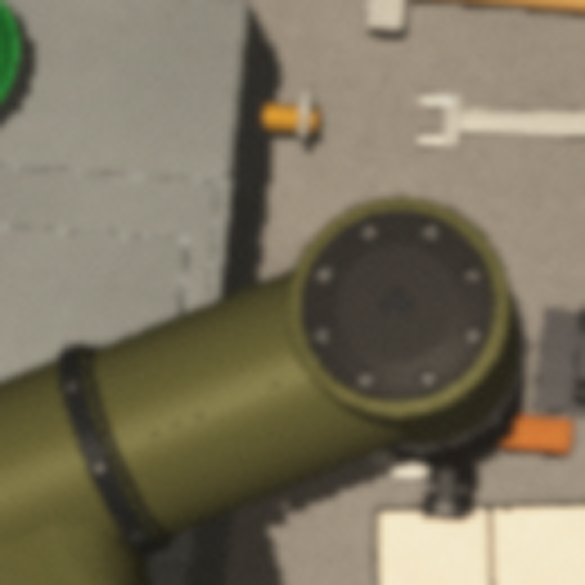

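Emit:
play_rows([
  [[0,0,0.15,0,0,0,1],[0,0,0,0,0,0,1],[-0.2,0,0,0,0,0,1],[-0.3,0.02,0,0,0,0,1],[-0.3,0.02,0,0,0,0,1],[-0.3,0.02,0,0,0,0,1],[-0.3,0.02,0,0,0,0,1],[-0.2,0,0,0,0,0,1]],
])

```text
time: 31.52
tool_pos: [0.4632, 0.0103, 0.1195]
orientation: [[-0.006, -0.058, -0.998], [-0.004, -0.998, 0.058], [-1.0, 0.004, 0.005]]
ft_force: [1.1, 0.8, -1.3]
width: 0.222
```

Emit:
play_rows([
  [[-0.2,0.01,0,0,0,0,1],[0,0,0,0,0,0,1],[0,0,0,0,0,0,1],[0,0,0,0,0,0,1],[0,0,0,0,0,0,1],[0,0,0,0,0,0,1],[0,0,0,0,0,0,1],[0,0,0,0,0,0,1]],
])

```text
time: 32.18
tool_pos: [0.4559, 0.0107, 0.12]
orientation: [[-0.004, -0.057, -0.998], [-0.003, -0.998, 0.057], [-1.0, 0.004, 0.004]]
ft_force: [1.4, -0.3, -1.1]
width: 0.215
```

```bash
python3 snap.py 21 side top wrist;python3 - <<'E'
from h import *
import pickle
c=pickle.load(open("c21.pkl","rb"))
crop(c["side"],200,190,330,290,6,"pics/s21r.png")
E
```

```text
32.3333 [ 0.4701 -0.3493 -0.4227  0.0012 -1.5024 -0.5274] [0.4558 0.0107 0.12  ] 0.21794914325890127 [ 0.5867  0.2401 -0.7202]
```

View pics/s21r.png

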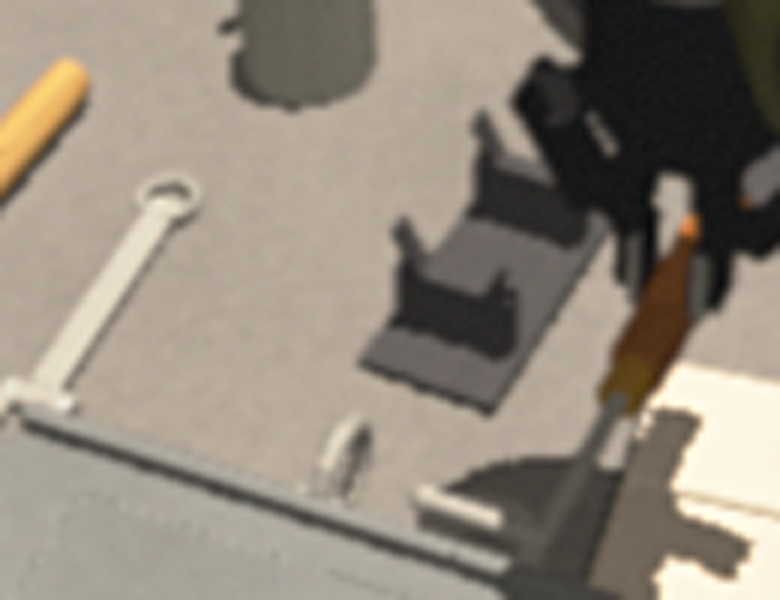

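```bash
python3 - <<'E'
from h import *
import pickle
s=pickle.load(open("c21.pkl","rb"))["side"]
hy=np.array([.998,-.057,0]);xp=np.array([.057,.998,0.0])
t=np.array([.4558,.0107,.12])
for pit in (-.05,0,.05,.1,.15):
  d=xp*np.cos(pit)+np.r_[0,0,np.sin(pit)]; b=t+np.r_[0,0,.0194]
  print(pit,((proj(s,[b-.0683*d,b+.0417*d,b+.1317*d,b+.1317*d+.045*hy])-[200,190])*6).round().tolist())
E
```

```text
-0.05 [[725.0, 184.0], [634.0, 373.0], [548.0, 552.0], [434.0, 515.0]]
0 [[725.0, 190.0], [634.0, 370.0], [548.0, 540.0], [433.0, 503.0]]
0.05 [[724.0, 196.0], [634.0, 366.0], [549.0, 528.0], [433.0, 491.0]]
0.1 [[724.0, 202.0], [635.0, 362.0], [549.0, 516.0], [433.0, 478.0]]
0.15 [[723.0, 209.0], [635.0, 358.0], [550.0, 502.0], [434.0, 465.0]]
```

Emit:
play_rows([
  [[0,-0.3,0.2,0,0,0,1],[0,-0.5,0.3,0,0,0,1],[0,-0.7,0.3,0,0,0,1],[0.1,-0.7,0.2,-0.004,0,-0.003,1],[0.5,-0.5,0,-0.006,0,-0.003,1],[0.7,-0.4,0,-0.006,0,-0.003,1],[0.7,-0.3,0,-0.006,0,-0.002,1],[0.7,-0.1,0,-0.004,0,0,1]],
])

```text
time: 33.0
tool_pos: [0.538, -0.1025, 0.1568]
orientation: [[0.001, -0.092, -0.996], [-0.088, -0.992, 0.091], [-0.996, 0.087, -0.009]]
ft_force: [-0.5, 0.8, -0.6]
width: 0.219
```

Emit:
play_rows([
  [[0.6,0,0,0,0,0,1],[0.3,0,0,0,0,0,1],[0,0,0,0,0,0,1],[0,0,0,0,0,0,1],[0,0,0,0,0,0,1],[0,0,0,0,0,0,1],[0,0,0,0,0,0,1],[0,0,0,0,0,0,1]],
])

```text
time: 33.67
tool_pos: [0.5669, -0.1065, 0.1566]
orientation: [[-0.002, -0.094, -0.996], [-0.09, -0.991, 0.094], [-0.996, 0.09, -0.006]]
ft_force: [-0.4, 0.6, -1.7]
width: 0.214
```

Emit:
play_rows([
  [[0.13,0.18,-0.3,0,0,0,1],[0,0,-0.5,0,0,0,1],[0,0,-0.5,0,0,0,1],[0,0,-0.3,0,0,0,1],[0,0,0,0,0,0,1],[0,0,0,0,0,0,1],[0,0,0,0,0,0,1],[0,0,0,0,0,0,1]],
])

```text
time: 34.33
tool_pos: [0.5713, -0.0988, 0.1074]
orientation: [[0.002, -0.093, -0.996], [-0.089, -0.992, 0.092], [-0.996, 0.089, -0.011]]
ft_force: [0.0, -0.0, -1.9]
width: 0.216
```

```bash
python3 snap.py 22 side top wrist;python3 - <<'E'
from h import *
import pickle
c=pickle.load(open("c22.pkl","rb"));s=c["side"]
crop(s,220,180,320,280,6,"pics/s22r.png")
st=bot.get_state();R=st["orientation"];g=st["tool_pos"]-.0194*R[:,0]
a=np.radians(84.8);hy=np.array([np.sin(a),-np.cos(a),0])
for pit in (-.05,0,.05,.1):
  d=np.array([np.cos(a)*np.cos(pit),np.sin(a)*np.cos(pit),np.sin(pit)])
  print(pit,((proj(s,[g-.0683*d,g+.0417*d,g+.1317*d,g+.1317*d+.045*hy])-[220,180])*6).round().tolist())
print(st["tool_pos"],g)
E
```

```text
34.4833 [ 0.2328 -0.0156 -0.1896  0.0885 -1.4156 -0.3405] [ 0.5714 -0.0989  0.1075] 0.2168690501873304 [-0.1234  0.3617 -1.2362]
-0.05 [[427.0, 59.0], [325.0, 214.0], [232.0, 356.0], [135.0, 325.0]]
0 [[427.0, 65.0], [325.0, 210.0], [231.0, 345.0], [133.0, 313.0]]
0.05 [[427.0, 71.0], [325.0, 207.0], [230.0, 334.0], [132.0, 302.0]]
0.1 [[427.0, 77.0], [325.0, 203.0], [230.0, 321.0], [132.0, 289.0]]
[ 0.5714 -0.0989  0.1075] [ 0.5713 -0.0971  0.1268]
```

View pics/s22r.png

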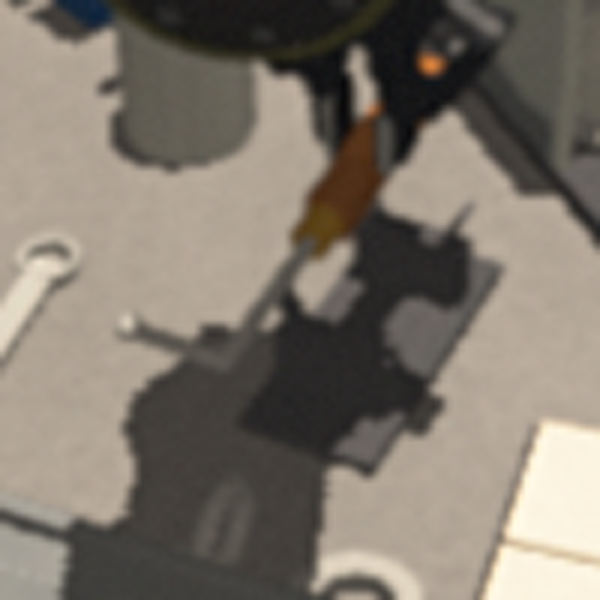

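View pics/wrist22.png

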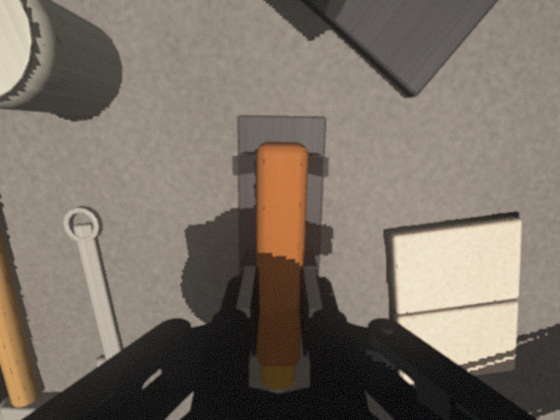

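Emit:
play_rows([
  [[0,-0.05,-0.3,0,0,0,1],[0,0,-0.4,0,0,0,1],[0,0,-0.3,0,0,0,1],[0,0,-0.2,0,0,0,1],[0,0,0,0,0,0,1],[0,0,0,0,0,0,1],[0,0,0,0,0,0,1],[0,0,0,0,0,0,1]],
])

```text
time: 35.15
tool_pos: [0.5707, -0.1009, 0.0669]
orientation: [[0.001, -0.094, -0.996], [-0.089, -0.992, 0.093], [-0.996, 0.089, -0.01]]
ft_force: [-0.6, -1.0, -2.2]
width: 0.22
```

Emit:
play_rows([
  [[0,0,-0.2,0,0,0,1],[0,0,-0.3,0,0,0,1],[0,0,-0.2,0,0,0,1],[0,0,-0.1,0,0,0,1],[0,0,0,0,0,0,1],[0,0,0,0,0,0,1],[0,0,0,0,0,0,1],[0,0,0,0,0,0,1]],
])

```text
time: 35.82
tool_pos: [0.5711, -0.1008, 0.0409]
orientation: [[0.003, -0.094, -0.996], [-0.089, -0.992, 0.093], [-0.996, 0.088, -0.011]]
ft_force: [-0.7, -0.3, -1.1]
width: 0.22
```

```bash
python3 snap.py 23 side wrist;python3 - <<'E'
from h import *
import pickle
c=pickle.load(open("c23.pkl","rb"));s=c["side"]
crop(s,220,180,320,280,6,"pics/s23r.png")
E
```

```text
35.9167 [ 0.2294  0.0185 -0.2793  0.091  -1.2916 -0.3489] [ 0.5712 -0.1007  0.0411] 0.21825175974900826 [-0.0082 -0.3991 -1.8864]
```

View pics/s23r.png

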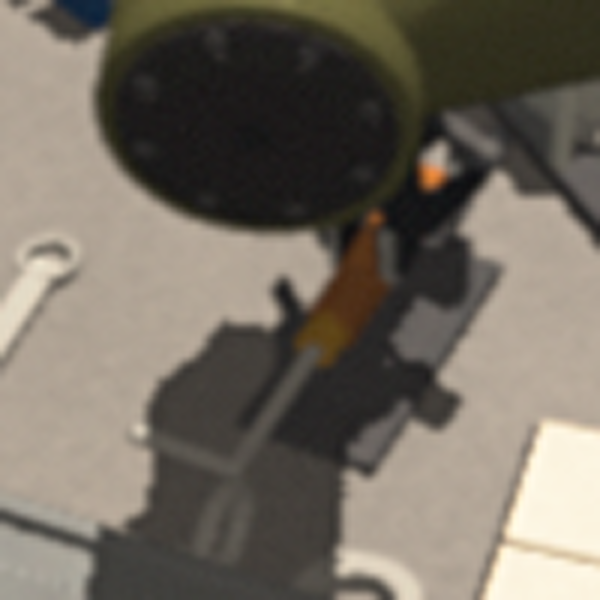

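View pics/wrist23.png

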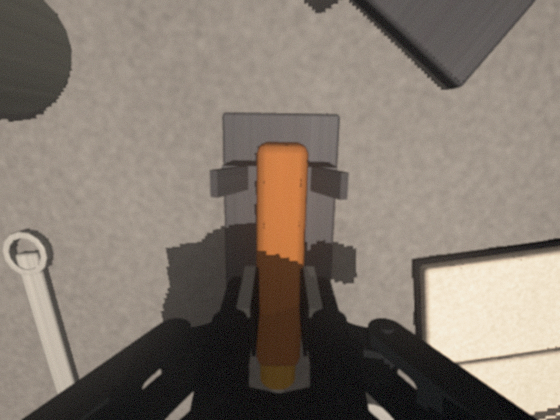

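Emit:
play_rows([
  [[0,0,-0.1,0,0,0,1],[0,0,-0.05,0,0,0,1],[0,0,0,0,0,0,1],[0,0,0,0,0,0,1],[0,0,0,0,0,0,1],[0,0,0,0,0,0,1],[0,0,0,0,0,0,1],[0,0,0,0,0,0,1]],
])

```text
time: 36.58
tool_pos: [0.5718, -0.1008, 0.0379]
orientation: [[0.005, -0.094, -0.996], [-0.089, -0.992, 0.093], [-0.996, 0.088, -0.013]]
ft_force: [-0.3, -0.0, 0.0]
width: 0.215
```

Contact has begun (about 1.5 N). I'll release now.

Emit:
play_rows([
  [[-0.02,0,-0.05,0,0,0,1],[0,0,0,0,0,0,1],[0,0,0,0,0,0,-1],[0,0,0,0,0,0,-1],[0,0,0,0,0,0,-1],[0,0,0,0,0,0,-1],[0,0,0,0,0,0,-1],[0,0,0,0,0,0,-1]],
], force=40)

```text
time: 37.25
tool_pos: [0.5721, -0.1008, 0.0371]
orientation: [[0.007, -0.094, -0.996], [-0.089, -0.992, 0.093], [-0.996, 0.088, -0.016]]
ft_force: [1.0, -0.1, -0.6]
width: 0.994
```

Emit:
play_rows([
  [[0,0,0,0,0,0,-1],[0,0,0.2,0,0,0,-1],[0,0,0.5,0,0,0,-1],[0,0,0.7,0,0,0,-1],[0,0,0.7,0,0,0,-1],[0,-0.1,0.7,0,0,0,-1],[0,-0.3,0.7,0,0,0,-1],[0,-0.3,0.3,0,0,0,-1]],
])

```text
time: 37.92
tool_pos: [0.5692, -0.1218, 0.1544]
orientation: [[0.001, -0.091, -0.996], [-0.09, -0.992, 0.091], [-0.996, 0.09, -0.009]]
ft_force: [-0.1, -0.3, 1.3]
width: 1.0
```

```bash
python3 snap.py 24 side wrist top;python3 - <<'E'
from h import *
import pickle
c=pickle.load(open("c24.pkl","rb"));s=c["side"]
crop(s,200,180,320,280,6,"pics/s24r.png")
E
```

```text
38.0667 [ 0.192  -0.0219 -0.1164  0.0876 -1.4961 -0.2925] [ 0.5683 -0.1218  0.1509] 0.9991058533898011 [ 0.0791 -0.0055 -0.3492]
```

View pics/s24r.png

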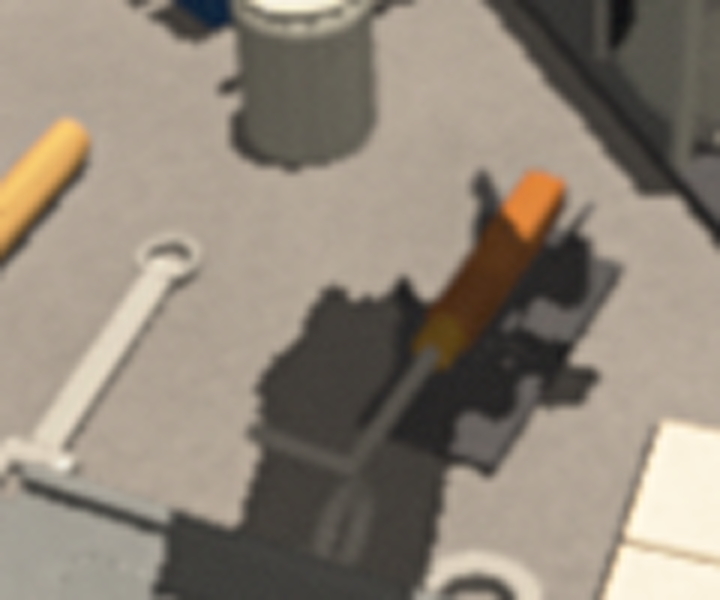

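View pics/wrist24.png

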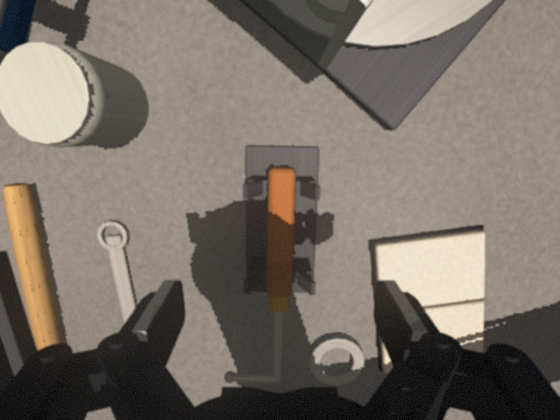

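Emit:
play_rows([
  [[0,-0.2,0.6,0.005,0,0,-1],[0,-0.4,0.7,0.006,0,0,-1],[-0.3,-0.6,0.7,0.006,0,0,-1],[-0.5,-0.6,0.6,0.006,0,0,-1],[-0.5,-0.6,0.4,0,0,0,-1],[-0.4,-0.4,0.2,0,0,0,-1],[0,0,0,0,0,0,-1],[0,0,0,0,0,0,-1]],
])

```text
time: 38.73
tool_pos: [0.5102, -0.2057, 0.234]
orientation: [[-0.026, -0.09, -0.996], [-0.01, -0.996, 0.09], [-1.0, 0.012, 0.025]]
ft_force: [0.1, 0.4, -0.7]
width: 1.003
```

```bash
python3 snap.py 25 side wrist top;python3 - <<'E'
from h import *
import pickle
c=pickle.load(open("c25.pkl","rb"));s=c["side"];a=pickle.load(open("c0.pkl","rb"))["side"]
f=lambda c:cv2.resize(c["image"][180:280,220:320,::-1],None,fx=4,fy=4,interpolation=cv2.INTER_CUBIC)
cv2.imwrite("pics/s25cmp.png",np.hstack([f(a),f(s)]))
for k,x in(("t0",a),("t1",s)):
    im=cv2.cvtColor(x["image"],cv2.COLOR_RGB2HSV);m=cv2.inRange(im,(5,140,60),(18,255,255));m[:,:255]=0;m[:,305:]=0;m[:195]=0;m[260:]=0
    ys,xs=np.nonzero(m);print(k,len(xs),cv2.minAreaRect(np.c_[xs,ys].astype(np.float32)))
E
```

```text
38.8833 [-0.0091 -0.0672  0.0201  0.0104 -1.6846 -0.0785] [ 0.5107 -0.2049  0.2338] 0.9979249485856203 [-0.2834  0.3193 -1.0257]
t0 263 ((281.823486328125, 223.79408264160156), (9.432422637939453, 35.843204498291016), 30.963754653930664)
t1 257 ((281.2432556152344, 224.45947265625), (8.602325439453125, 34.874290466308594), 35.53767776489258)
```

View pics/s25cmp.png

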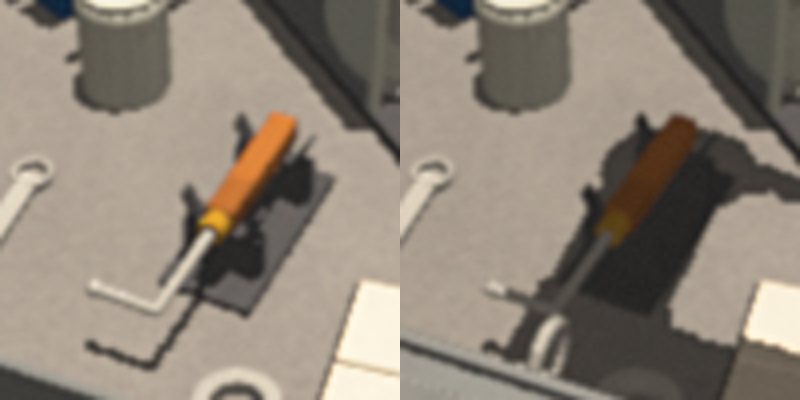

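View pics/side25.png

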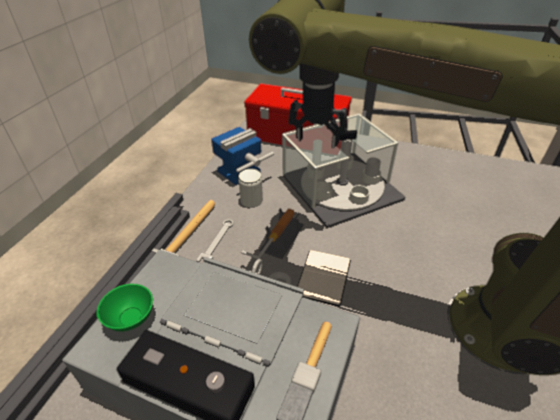

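View pics/top25.png

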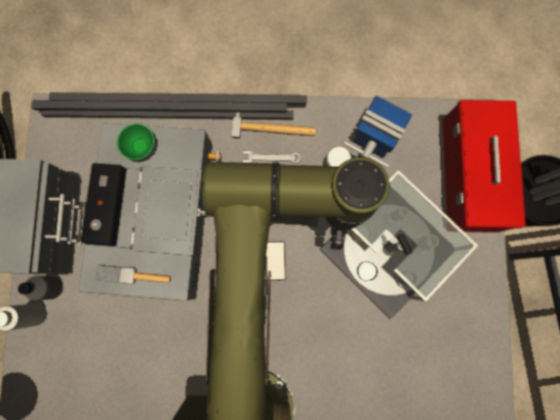

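```bash
python3 -c "
from bench import bot
print(bot.finish_job()); print(bot.get_state()['time'])"
```

```text
the job is handed in; nothing more can be done
None
the job is handed in; nothing more can be done
```

I finished all the steps and handed the job in at about 39 s of the 72 s allowed; no verdict is reported.

**What I did**
- I turned the magazine about 75° by its handle, until the head tube faced the open front.
- I stood the tube in the washer's wire holder and let it go.
- I put the pole's hook through the ring, pulled the hatch down to its stop (about 7 N on the wrist), unhooked, and laid the pole back in both saddles.

**What the last checks showed**
- **Hatch:** shut. The ring's image position was within about 1 px of where it should be when shut. The hatch's front lip showed about 3 px lower than I calculated, and I did not resolve that difference. It points to a calibration error rather than an open hatch.
- **Pole:** it lies the way it did at the start, with the hook tip within about 1 px of its first picture. It slipped in the grip by about 5° while pressing the hatch shut, and I tilted the gripper to correct for that before laying it down.
- **Head tube:** after release it stood upright, inside the holder ring by eye. I could not check it again once the hatch was shut.
- **Other parts and bystanders:** nothing looked moved in the last side and top pictures, though the arm hid part of the bench in the top view. The gripper was open and clear of everything.

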